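Scrape the walnut shells off the chopping board into the tray

TASK

Someone has been cracking walnuts on the raised chopping board: draw the bench scraper out of the slanted knife block and, with its blade and not the fingers, scrape all six half shells off the board into the steel tray tucked under the board's left-hand end. Then put the scraper back fully home in its slot in the block. Leave the tray, the bowl of kernels and everything else standing where it is.

Things in the scene. Friction and masses are not known exactly. Their poses are not given: they have to be found in the camera images.
- board: Raised wooden chopping board, fixed: 280 x 380 mm, its flat top 76 mm above the worktop (30 mm thick, on two rails). Origin on the worktop under its centre; x points away from the robot across the 280 mm width, y to the robot's left along the 380 mm length (yaw within 0.15 rad), z up.
- tray: Loose steel tray, 0.6 kg, 245 x 142 mm, 40 mm high, 3 mm walls, 10 mm flange round the rim, open on top. It stands on the worktop, one long side tucked 25 mm under the board's left-hand (+y) end, about 114 mm of it open beyond the board's edge. Origin under its centre; x along the 245 mm length (as the board's x), y along the 142 mm width.
- block: Fixed wooden knife block, its top face and slots leaning 0.611 rad (35 deg) towards the robot. Origin on the worktop below the scraper slot's mouth; x level, away from the robot (yaw -0.75 to -0.35), y along the slot, z up. The slot runs down along (0.574, 0, -0.819); 12 mm wide, 142 mm along y, 170 mm deep. Two fixed knife handles stand 85 mm out of the face at y = +-78 mm, 40 mm behind the slot.
- slot (a point): Centre of the scraper slot's mouth in the top face of the knife block, 175 mm above the block's origin.
- scraper: Bench scraper, 0.2 kg: steel blade 130 mm wide, 4 mm thick, standing 75 mm out of a wooden bar handle 130 mm long, 22 mm thick, 42 mm high. Origin mid blade edge; z up the blade (handle at z = 75 to 117 mm), y along the edge, x through the thickness (symmetric). Starts with its blade right in the slot, handle underside on the block's face, z leaning 0.611 rad with the slot.
- shoulder (a point): Point of the scraper at the middle of the handle's underside (75 mm above the blade's edge); at the slot's mouth when the scraper is home. At the start the blade lies on the slot's lower wall (the one nearer the robot), so this point is 4 mm off the middle of the mouth towards that wall.
- bowl: Loose white china bowl of kernels, 84 mm across, 45 mm high, standing on the board along its far edge, about 91 mm beyond the board's centre line. Origin at its underside.
- nutcracker: Loose steel nutcracker lying in front of the board and the block, 190 mm long, 14 mm high. Origin at its hinge end.
- tumbler: Loose glass tumbler, 72 mm across, 95 mm high, left of the tray. Origin at its underside.
- mug: Loose white mug, 82 mm across, 92 mm high, to the left in front of the tray. Origin at its underside.
- jar: Loose glass jar, 72 mm across, 100 mm high, left of the tray. Origin at its underside.
- shell1: Loose walnut half shell, a dome 34 mm across and 16 mm high, 12 g, lying flat side down on the board at the start. Origin at the centre of its flat side.
- shell2: Loose walnut half shell, a dome 34 mm across and 16 mm high, 12 g, lying flat side down on the board at the start. Origin at the centre of its flat side.
- shell3: Loose walnut half shell, a dome 34 mm across and 16 mm high, 12 g, lying flat side down on the board at the start. Origin at the centre of its flat side.
- shell4: Loose walnut half shell, a dome 34 mm across and 16 mm high, 12 g, lying flat side down on the board at the start. Origin at the centre of its flat side.
- shell5: Loose walnut half shell, a dome 34 mm across and 16 mm high, 12 g, lying flat side down on the board at the start. Origin at the centre of its flat side.
- shell6: Loose walnut half shell, a dome 34 mm across and 16 mm high, 12 g, lying flat side down on the board at the start. Origin at the centre of its flat side.

How it is judged (in metres and radians):
On the way, in this order (a step that is already met when the one before it is completed fails the run):
1. the scraper is drawn out of the block (distance between shoulder and slot above 0.085 m), for 0.1 s.
2. all six half shells are in the tray while the scraper is out (x of shell1 in the frame of tray between -0.122 and 0.122 m and y of shell1 in the frame of tray between -0.071 and 0.071 m and z of shell1 in the frame of tray between -0.005 and 0.048 m and x of shell2 in the frame of tray between -0.122 and 0.122 m and y of shell2 in the frame of tray between -0.071 and 0.071 m and z of shell2 in the frame of tray between -0.005 and 0.048 m and x of shell3 in the frame of tray between -0.122 and 0.122 m and y of shell3 in the frame of tray between -0.071 and 0.071 m and z of shell3 in the frame of tray between -0.005 and 0.048 m and x of shell4 in the frame of tray between -0.122 and 0.122 m and y of shell4 in the frame of tray between -0.071 and 0.071 m and z of shell4 in the frame of tray between -0.005 and 0.048 m and x of shell5 in the frame of tray between -0.122 and 0.122 m and y of shell5 in the frame of tray between -0.071 and 0.071 m and z of shell5 in the frame of tray between -0.005 and 0.048 m and x of shell6 in the frame of tray between -0.122 and 0.122 m and y of shell6 in the frame of tray between -0.071 and 0.071 m and z of shell6 in the frame of tray between -0.005 and 0.048 m and distance between shoulder and slot above 0.085 m), for 0.2 s.
At the end, for the whole second after the job is handed in: All six half shells lie inside the tray at rest (within its walls, below 48 mm above its underside), and the scraper is released and at rest in its slot: handle underside within 14 mm of the slot's mouth, tilted with the slot (0.45 to 0.77 rad) and its edge within 0.15 rad of the slot's length (x of shell1 in the frame of tray between -0.122 and 0.122 m and y of shell1 in the frame of tray between -0.071 and 0.071 m and z of shell1 in the frame of tray between -0.005 and 0.048 m and x of shell2 in the frame of tray between -0.122 and 0.122 m and y of shell2 in the frame of tray between -0.071 and 0.071 m and z of shell2 in the frame of tray between -0.005 and 0.048 m and x of shell3 in the frame of tray between -0.122 and 0.122 m and y of shell3 in the frame of tray between -0.071 and 0.071 m and z of shell3 in the frame of tray between -0.005 and 0.048 m and x of shell4 in the frame of tray between -0.122 and 0.122 m and y of shell4 in the frame of tray between -0.071 and 0.071 m and z of shell4 in the frame of tray between -0.005 and 0.048 m and x of shell5 in the frame of tray between -0.122 and 0.122 m and y of shell5 in the frame of tray between -0.071 and 0.071 m and z of shell5 in the frame of tray between -0.005 and 0.048 m and x of shell6 in the frame of tray between -0.122 and 0.122 m and y of shell6 in the frame of tray between -0.071 and 0.071 m and z of shell6 in the frame of tray between -0.005 and 0.048 m and distance between shoulder and slot below 0.014 m and angle between scraper's own z axis and vertical between 0.45 and 0.77 rad and angle between the y axis of scraper and the y axis of block, either way round below 0.15 rad and linear speed of scraper below 0.02 m/s and linear speed of each of shell1, shell2, shell3, shell4, shell5, shell6 below 0.03 m/s); the robot touches nothing.
It fails at once if a shell is pushed or picked with the fingers (contact force between the fingers and shell1 above 0.5 N or contact force between the fingers and shell2 above 0.5 N or contact force between the fingers and shell3 above 0.5 N or contact force between the fingers and shell4 above 0.5 N or contact force between the fingers and shell5 above 0.5 N or contact force between the fingers and shell6 above 0.5 N).
It fails at once if the tray is shoved more than 30 mm from its place (distance of tray from where it was at the start of the episode above 0.03 m).
It fails at once if the bowl of kernels or another bystander is moved more than 20 mm (distance of any of bowl, nutcracker, tumbler, mug, jar from where it was at the start of the episode above 0.02 m).
It fails at once if a bystander is tipped (angle between any of bowl, nutcracker, tumbler, mug, jar's own z axis and vertical above 0.35 rad).
It also fails if it takes over 64 s, if anything falls off the work surface, if the arm or the gripper's body presses on something with over 40 N, if the wrist force passes 120 N, or if a joint passes its speed limit or range.

ROBOT

A 7-joint arm with a two-finger parallel gripper is mounted at the origin on the work surface. World frame = base frame: x ahead of the robot, y to its left, z up, the work surface at z = 0. Lengths are in mm, angles in rad, forces in N, time in s.
With the tool pointing down it reaches from about 375 to 925 mm from the base axis. Payload 3.1 kg.
Tool frame: the origin (TCP) lies midway between the tips of the shut fingers; the grasp point (between the pads) lies 19 mm behind it (r.grip_depth is the distance from the TCP to the grasp point, in mm); z points along the fingers, y is the line along which they close (so a half turn about z gives the same grasp; the last joint's range is limited). The gripper opens to 85 mm and grips with 20 to 120 N. Pads are 22 mm wide; open, the fingers measure 114 mm over their backs; the gripper's body (76 mm by 85 mm) begins 54 mm behind the grasp point. The pads swing forward as they close: fully open they stand 13 mm farther back than shut.
Start: joints at [-1.312, 0.383, 0.044, 1.598, -0.018, 1.161, -0.05], TCP at [227.008, 609.073, 231.269] pointing down, gripper open.
Joint ranges: [-2.61, 2.61], [-0.41, 2.15], [-1.48, 1.57], [0, 2.5], [-1.57, 4.71], [0.05, 1.97], [-2.85, 2.85]. Speed limits (rad/s): [2.79, 2.79, 3.14, 3.14, 3.14, 3.14, 3.14].

INTERFACE

Orientations are given as a 3x3 rotation matrix whose columns are the frame's x, y, z axes.
In Python, from cell import r gives the robot as it stands.
- The arm moves only by the shell command python3 steer.py 'ROWS'. ROWS is rows parted by semicolons, their numbers by spaces, 1 to 20 of them, each of 5 numbers: the finger opening in mm, then dx, dy, dz in mm, then a turn about the tool's z in rad; each row shifts and turns the commanded pose from where the row before left it, along the tool's axes as they then stand; what a row does not reach is not made up. A row lasts 1/12 s, in which the tool goes at most 41.7 mm and 0.125 rad, less where a joint would pass 70% of its speed; a pose out of reach is approached as far as the arm can. The fingers move at their own pace and stop on an object; the grip force is fixed at half the most. Time passes only in rows, so rows that do not move let the fingers close. It prints the time, the measured TCP pose, the force, the opening and the grip force at its end.
- r.get_state(): the state, without advancing time (a new reading comes with each control period).
- r.capture(name): name is "side" or "top"; returns a dict with "pixels" (384x512x3 uint8, blue, green, red), "depth" (384x512 float32, mm along the optical axis (not along the pixel's ray), 0 where there is no reading), "camera_matrix" (3x3 intrinsics, pixels), "eye" and "rotation" of the camera in the world. Camera axes: x right, y down, z forward; pixel columns grow to the right and rows downward; lengths in mm; the calibration is good to about 2 mm. A picture is of the moment at which its call begins.
- r.hand_in(): hands the job in; it is judged then, once.
The state is a dict: "clock": time; "joints": joint angles; "joint_velocities": joint speeds; "joint_torque": joint torques, N m; "ee_pos": TCP position; "ee_rot": TCP orientation; "contact_force": force on the tool from outside, world axes, zero at the start; "moment": the same for the moment, N m; "finger_gap": finger opening in mm; "grasp_force": force on a finger pad.
Only numpy, scipy, OpenCV 4.12 (cv2) and the standard library are available. Lean on these libraries where they do the work, as an engineer would, in place of code of your own. Each camera call takes 0.05 s, during which the arm holds its last target. There are 200 camera calls.

## Working session

There is one attempt and no reset: what is moved stays moved. The work goes in short steps, Python scripts to look and compute and a shell command to move; the robot and the scene stay as the last step left them, time stands still between calls to the robot, and variables do not carry over. Pictures are saved under pics/ and viewed, at most 10 in all, crops included, and the job is handed in when it is done.

```bash
ls
cat > h.py <<'E'
import numpy as np,cv2
from cell import r
def cap(n,f):
    c=r.capture(n); cv2.imwrite(f'pics/{f}.png',c['pixels']); np.savez(f'{f}.npz',**{k:np.array(v) for k,v in c.items()}); return c
def pt(c,u,v,w=1):
    d=c['depth'][v-w:v+w+1,u-w:u+w+1]; d=np.median(d[d>0]); K=c['camera_matrix']
    return np.array(c['eye'])+np.array(c['rotation'])@(np.linalg.inv(K)@[u,v,1]*d)
def ptz(c,u,v,z):
    ray=np.array(c['rotation'])@(np.linalg.inv(c['camera_matrix'])@[u,v,1]); e=np.array(c['eye']); return e+ray*(z-e[2])/ray[2]
def cloud(c):
    K=c['camera_matrix'];d=c['depth'];v,u=np.indices(d.shape)
    p=np.stack([(u-K[0,2])/K[0,0]*d,(v-K[1,2])/K[1,1]*d,d],-1)
    return p@np.array(c['rotation']).T+np.array(c['eye'])
E
mkdir -p pics
python3 - <<'E'
from h import *
for n in('top','side'):
    c=cap(n,n+'0'); print(n,c['eye'],c['rotation'],c['camera_matrix'])
    cv2.imwrite(f'pics/{n}0b.png',cv2.resize(c['pixels'],(800,600),interpolation=cv2.INTER_CUBIC))
s=r.get_state();print(s['clock'],s['ee_pos'],s['ee_rot'],s['finger_gap'])
E
```

```text
cell.py
pics
steer.py
top [ 338.77402484   53.96344948 1401.33076315] [[ 0.01230213 -0.99248745  0.1217264 ]
 [-0.99991961 -0.01183653  0.00454738]
 [-0.0030724  -0.12177256 -0.99255328]] [[479.26858756   0.         250.41436664]
 [  0.         479.26858756 194.42140186]
 [  0.           0.           1.        ]]
side [  307.67315935 -1067.37897636   911.92354423] [[ 0.97901184 -0.12529222  0.16074104]
 [-0.20348534 -0.55688223  0.80528001]
 [-0.0113815  -0.82108711 -0.57068942]] [[463.8141543    0.         254.61765441]
 [  0.         463.8141543  196.33909775]
 [  0.           0.           1.        ]]
0.1 [226.74719556 608.24122047 230.02393905] [[-9.37028877e-01  3.49251198e-01 -6.95780858e-04]
 [ 3.49251856e-01  9.37026028e-01 -2.31586320e-03]
 [-1.56853224e-04 -2.41303345e-03 -9.99997076e-01]] 85.15409344017522
```

View pics/top0b.png

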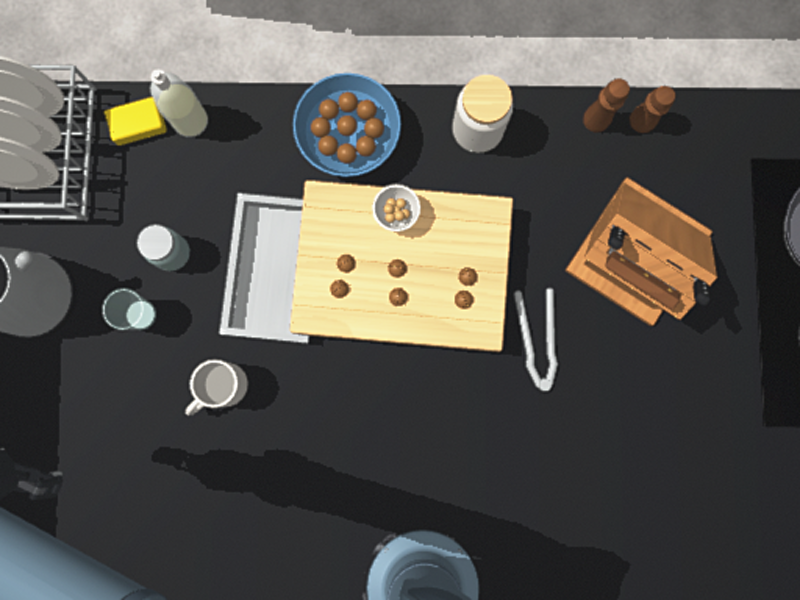

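View pics/side0b.png

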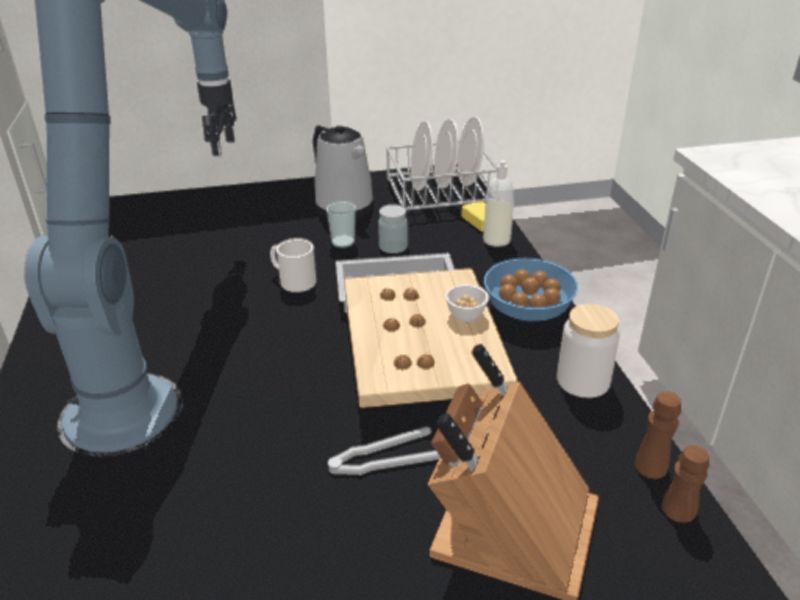

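The top view shows the board, with shells at 800-px positions (347,263), (397,268), (468,276), (340,289), (398,297) and (463,299). The bowl is at (397,208) and the tray is on the left. The block is at (645,265), with the scraper handle running from about (607,252) to (683,305) and the knife handles at (617,237) and (702,291). Next I'll measure these.

Run:
```python
from h import *
c=dict(np.load('top0.npz')); k=512/800
q=lambda u,v,z:ptz(c,u*k,v*k,z).round(0)[:2]
cs=[q(*p,76) for p in((305,181),(513,198),(502,350),(290,332))];print('board',*cs, np.mean(cs,0))
for a,b in((0,1),(1,2),(2,3),(3,0)):print(np.linalg.norm(cs[a]-cs[b]).round())
cc=np.mean(cs,0); y=((cs[0]-cs[1])+(cs[3]-cs[2]));y/=np.linalg.norm(y);x=np.array([y[1],-y[0]]);print('yaxis',y,'yaw',np.arctan2(-y[0],y[1]))
B=lambda p:np.round([(p-cc)@x,(p-cc)@y])
for s in((347,263),(397,268),(468,276),(340,289),(398,297),(463,299)):print('shell',q(*s,84),B(q(*s,84)))
print('bowl',q(397,208,121),B(q(397,208,121)))
for p in((240,194),(221,336)):print('tray',q(*p,40),B(q(*p,40)))
P=cloud(c); im=c['pixels']
for p in((540,388),(519,292),(549,290)): print('nut',q(*p,10))
c2=cv2.resize(im[100:220,350:470],(800,800),interpolation=cv2.INTER_CUBIC)[:600];cv2.imwrite('pics/blk.png',c2)
s=dict(np.load('side0.npz'));cv2.imwrite('pics/blks.png',cv2.resize(s['pixels'][210:330,265:385],(600,600),interpolation=cv2.INTER_CUBIC))
```

```text
board [725. 220.] [ 697. -158.] [ 421. -137.] [449. 239.] [573.  41.]
379.0
277.0
377.0
277.0
yaxis [0.07406656 0.9972533 ] yaw -0.07413444556947368
shell [573. 140.] [-7. 99.]
shell [565.  51.] [-9.  9.]
shell [552. -76.] [ -12. -118.]
shell [526. 151.] [-55. 106.]
shell [513.  48.] [-60.   3.]
shell [510. -67.] [ -55. -112.]
bowl [665.  52.] [91. 18.]
tray [709. 345.] [113. 313.]
tray [443. 370.] [-154.  318.]
nut [ 356. -216.]
nut [ 535. -179.]
nut [ 539. -235.]
```

View pics/blk.png

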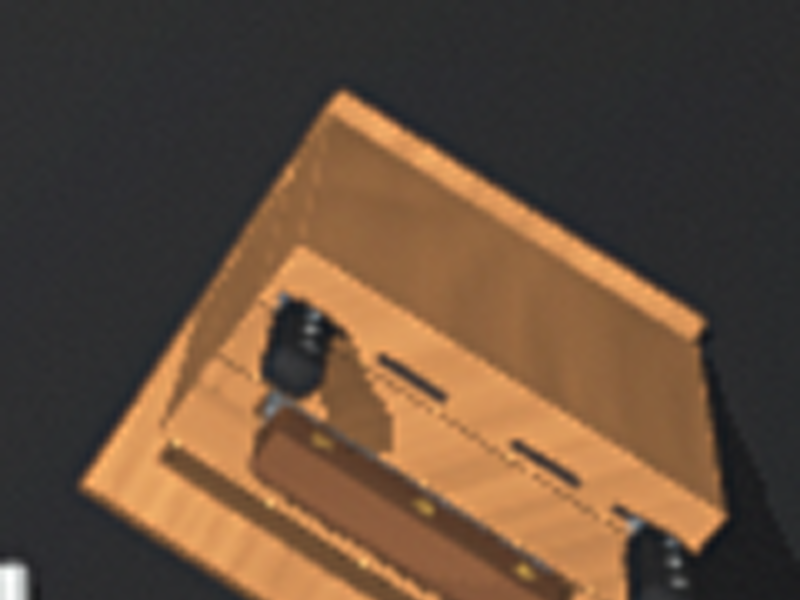

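View pics/blks.png

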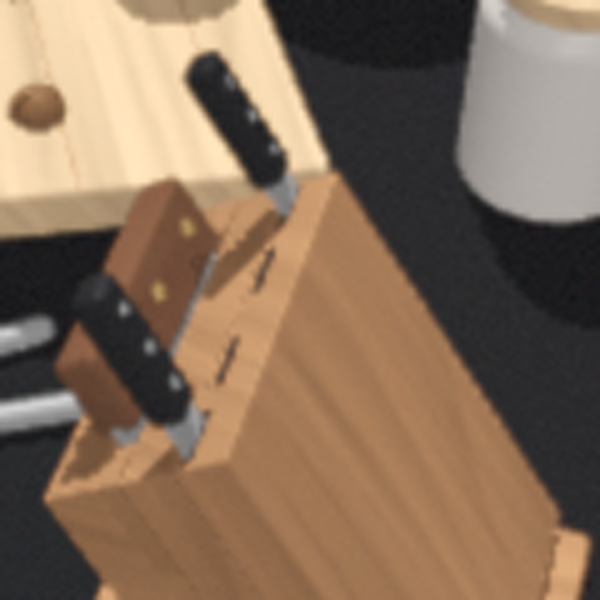

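The enlarged crops show the handle leaning toward the robot, its top face and riveted far face visible, and the knives clear of both ends. I'll fit its pose from the depth clouds.

```bash
cat > fit.py <<'E'
from h import *
from scipy.optimize import least_squares
def boxd(p,h):
    q=np.abs(p)-h; return np.where(q.max(1)<0,q.max(1),np.linalg.norm(np.maximum(q,0),axis=1))
def handle(c,box,lo,hi):
    P=cloud(c); hsv=cv2.cvtColor(c['pixels'],cv2.COLOR_BGR2HSV); u0,v0,u1,v1=box
    m=np.zeros(P.shape[:2],bool); m[v0:v1,u0:u1]=1
    h=hsv[...,0].astype(int); m&=(h<13)&(hsv[...,1]>90)&(hsv[...,2]<160)&(hsv[...,2]>50)&(P[...,2]>lo)&(P[...,2]<hi)
    return P[m]
def R(yaw,tilt):
    x=np.array([np.cos(yaw),np.sin(yaw),0]);z=np.array([0,0,1.])
    zz=z*np.cos(tilt)-x*np.sin(tilt); xx=x*np.cos(tilt)+z*np.sin(tilt)
    return np.stack([xx,np.cross(zz,xx),zz],1)
def fit(P,x0,ft=None):   # x0: handle centre xyz,yaw,tilt
    f=lambda s:boxd((P-s[:3])@R(s[3],s[4] if ft is None else ft),np.array([11,65,21]))
    return least_squares(f,x0,loss='soft_l1',f_scale=1.5)
E
python3 - <<'E'
from fit import *
t=dict(np.load('top0.npz'));s=dict(np.load('side0.npz'))
A=handle(t,(380,150,445,205),178,300);B=handle(s,(272,240,320,300),178,300)
print(len(A),len(B),A.min(0),A.max(0),B.min(0),B.max(0))
for n,P in(('t',A),('s',B),('b',np.r_[A,B])):
    o=fit(P,[*np.median(P,0),-.5,.611],.611);x=o.x
    sh=x[:3]-21*R(x[3],.611)[:,2]; print(n,x.round(3),np.sqrt(np.mean(o.fun**2)),'shoulder',sh.round(1))
E
```

```text
582 603 [ 484.67824999 -429.02178548  179.91470797] [ 605.76388597 -273.98100839  270.45835585] [ 485.52829116 -441.25905729  178.65446096] [ 597.73732465 -293.54813073  264.95199091]
t [ 532.577 -349.906  188.907   -0.573    0.611] 8.269969547415755 shoulder [ 542.7 -356.4  171.7]
s [ 534.987 -347.226  190.32    -0.571    0.611] 9.419758561666134 shoulder [ 545.1 -353.7  173.1]
b [ 534.747 -347.406  189.699   -0.575    0.611] 8.860375794025032 shoulder [ 544.9 -354.   172.5]
```

Run:
```python
from fit import *
t=dict(np.load('top0.npz'));s=dict(np.load('side0.npz'))
A=handle(t,(380,150,445,205),178,300);B=handle(s,(272,240,320,300),178,300)
for n,P in(('t',A),('s',B),('b',np.r_[A,B])):
    x=np.array([535,-347,190,-.57,.611])
    for th in(8,5,3.5,3.5):
        d=np.abs(boxd((P-x[:3])@R(x[3],.611),np.array([11,65,21]))); Q=P[d<th]; o=fit(Q,x,.611); x=o.x
    sh=x[:3]-21*R(x[3],.611)[:,2]; print(n,len(Q),x.round(3),np.sqrt(np.mean(o.fun**2)).round(2),'sh',sh.round(1))
    L=(Q-x[:3])@R(x[3],.611);print(np.percentile(L,[1,99],axis=0).round(1).tolist())
st=r.get_state();print(np.arctan2(st['ee_rot'][1,1],st['ee_rot'][0,1]))
```

```text
t 516 [ 532.267 -350.19   188.664   -0.575    0.611] 1.47 sh [ 542.4 -356.7  171.5]
[[-8.4, -61.2, -14.3], [12.5, 65.4, 24.3]]
s 561 [ 534.976 -346.843  190.129   -0.578    0.611] 1.08 sh [ 545.1 -353.4  172.9]
[[-7.5, -67.6, -16.0], [13.3, 58.7, 22.5]]
b 1068 [ 534.754 -347.016  189.495   -0.58     0.611] 1.37 sh [ 544.8 -353.6  172.3]
[[-9.0, -67.0, -15.4], [13.3, 60.1, 23.7]]
1.2140233804777358
```

```bash
python3 steer.py '85 0 0 -8 .12;85 0 0 -8 .12;85 0 0 -8 .12;85 0 0 -8 .12;85 0 0 -8 .12;85 0 0 -8 .12;85 0 0 -8 .12;85 0 0 -8 .12;85 0 0 -8 .12;85 0 0 -8 .12;85 0 0 -8 .12;85 0 0 -8 .12;85 0 0 -8 .12;85 0 0 -8 .12;85 0 0 -8 .11'; python3 steer.py '48 -25 30 0 0;48 -25 30 0 0;48 -25 30 0 0;48 -25 30 0 0;48 -25 30 0 0;48 -25 30 0 0;48 -25 30 0 0;48 -25 30 0 0;48 -25 30 0 0;48 -25 30 0 0;48 -25 30 0 0;48 -25 30 0 0;48 -25 30 0 0;48 -25 30 0 0;48 -25 30 0 0;48 -25 30 0 0;48 -25 30 0 0;48 -25 30 0 0;48 -25 30 0 0;48 0 0 0 0'
cat > go.py <<'E'
import sys,numpy as np
from cell import r
s=r.get_state();t=np.array([float(a) for a in sys.argv[1:4]]);R=s['ee_rot']
print('rel',(R.T@(t-s['ee_pos'])).round(1),'yaw',np.arctan2(R[1,1],R[0,1]).round(4),'pos',np.round(s['ee_pos'],1),'gap',round(s['finger_gap'],1),'F',np.round(s['contact_force'],1),'gf',s['grasp_force'],'t',s['clock'],'j',np.round(s['joints'],2))
E
python3 go.py 529.1 -345.5 290
```

```text
clock: 1.35
ee_pos: [226.8, 608.6, 350.8]
ee_rot: [[0.549, 0.836, -0.0], [0.836, -0.549, -0.002], [-0.002, 0.0, -1.0]]
contact_force: [-0.6, -0.1, -0.2]
finger_gap: 85.3
grasp_force: 0.0
clock: 3.02
ee_pos: [446.8, -110.6, 351.1]
ee_rot: [[0.559, 0.829, 0.001], [0.829, -0.559, -0.001], [-0.001, 0.001, -1.0]]
contact_force: [0.4, -3.2, -0.3]
finger_gap: 48.0
grasp_force: 0.0
rel [-148.8  199.4   61.5] yaw -0.5932 pos [ 446.8 -110.6  351.1] gap 48.0 F [ 0.4 -3.2 -0.3] gf 0.0 t 3.0167 j [-1.12 -0.33  1.07  1.91  0.29  1.4  -0.72]
```

```bash
python3 steer.py '48 -21 28.5 8 0;48 -21 28.5 8 0;48 -21 28.5 8 0;48 -21 28.5 8 0;48 -21 28.5 8 0;48 -21 28.5 8 0;48 -21 28.5 8 0;48 0 0 0 0;48 0 0 0 0;48 0 0 0 0' | head -3;python3 go.py 529.1 -345.5 192.5
```

```text
clock: 3.85
ee_pos: [476.3, -296.7, 321.0]
ee_rot: [[0.545, 0.837, 0.048], [0.839, -0.544, -0.026], [0.004, 0.054, -0.999]]
rel [-12.7  63.9 132. ] yaw -0.5763 pos [ 476.3 -296.7  321. ] gap 48.0 F [-0.  -0.5 -0.4] gf 0.0 t 3.85 j [-1.33 -0.41  1.57  1.79  0.44  1.32 -0.43]
```

```bash
python3 steer.py '48 34 4 0 0;48 34 4 0 0;48 34 4 0 0;48 34 4 0 0;48 34 4 0 0;48 34 4 0 0;48 34 4 0 0;48 34 4 0 0;48 34 4 0 0;48 34 4 0 0;48 34 4 0 0;48 34 4 0 0;48 34 4 0 0;48 34 4 0 0;48 34 4 0 0;48 0 0 0 0' ;python3 go.py 529.1 -345.5 300
```

```text
clock: 5.18
ee_pos: [614.7, 113.5, 397.5]
ee_rot: [[0.524, 0.828, 0.203], [0.848, -0.53, -0.025], [0.087, 0.185, -0.979]]
contact_force: [-0.7, 1.3, 0.6]
finger_gap: 47.8
grasp_force: 0.0
rel [-442.4  154.5   89.5] yaw -0.5698 pos [614.7 113.5 397.5] gap 47.8 F [-0.7  1.3  0.6] gf 0.0 t 5.1833 j [-2.15 -0.41  1.56  1.64  0.55  1.36 -1.19]
```

The arm has run into its joint 2 and 3 limits, so I'll identify the kinematics from the logged poses and plan a way round.

```bash
cat > fk.py <<'E'
import numpy as np
from scipy.optimize import least_squares
from scipy.spatial.transform import Rotation as Ro
AX='zyzyzyz'
def fk(p,q,sg):
    T=np.zeros(3);R=Ro.identity()
    for i in range(7):
        R=R*Ro.from_euler(AX[i],sg[i]*q[i]); T=T+R.apply(p[3*i:3*i+3])
    return T+[0,0,p[21]],R
E
python3 - <<'E'
from fk import *
from cell import r
import itertools
s=r.get_state()
D=[([-1.312,.383,.044,1.598,-.018,1.161,-.05],[227,609,231.3],[[-.937,.349,0],[.349,.937,0],[0,0,-1]]),
([-1.12,-.33,1.07,1.91,.29,1.40,-.72],[446.8,-110.6,351.1],[[.559,.829,0],[.829,-.559,0],[0,0,-1]]),
([-1.33,-.41,1.57,1.79,.44,1.32,-.43],[476.3,-296.7,321],[[.545,.837,.048],[.839,-.544,-.026],[.004,.054,-.999]]),
(list(s['joints']),list(s['ee_pos']),s['ee_rot'])]
best=[]
for sg in itertools.product([1,-1],repeat=7):
  R=[fk(np.zeros(22),d[0],sg)[1] for d in D]
  # unknown fixed base rot about z and tool rot about z
  f=lambda x:np.concatenate([(Ro.from_euler('z',x[0])*a*Ro.from_euler('z',x[1])*Ro.from_matrix(np.array(d[2])).inv()).as_rotvec() for a,d in zip(R,D)])
  for x0 in itertools.product([0,1.57,3.14,-1.57],repeat=2):
    e=f(x0);
    o=least_squares(f,x0,max_nfev=15); best.append((o.cost,sg,o.x))
best.sort(key=lambda b:b[0]); 
for b in best[:6]:print(b)
E
```

```text
(np.float64(9.471137941937085e-06), (-1, 1, -1, 1, -1, 1, -1), array([0.00291721, 1.57278872]))
(np.float64(9.47113794193721e-06), (-1, -1, -1, -1, -1, -1, -1), array([3.14450986, 4.71438137]))
(np.float64(9.471137941937281e-06), (-1, -1, -1, -1, -1, -1, -1), array([3.14450986, 4.71438138]))
(np.float64(9.47113794193733e-06), (-1, -1, -1, -1, -1, -1, -1), array([-3.13867544, -1.56880393]))
(np.float64(9.471137941937408e-06), (-1, -1, -1, -1, -1, -1, -1), array([-3.13867544, -1.56880393]))
(np.float64(9.471137941937427e-06), (-1, -1, -1, -1, -1, -1, -1), array([3.14450986, 4.71438137]))
```

Run:
```python
from fk import *
from cell import r
s=r.get_state()
D=[([-1.312,.383,.044,1.598,-.018,1.161,-.05],[227,609,231.3]),
([-1.12,-.33,1.07,1.91,.29,1.40,-.72],[446.8,-110.6,351.1]),
([-1.33,-.41,1.57,1.79,.44,1.32,-.43],[476.3,-296.7,321]),
(list(s['joints']),list(s['ee_pos']))]
sg=(-1,1,-1,1,-1,1,-1)
def P(x):
    p=np.zeros(22);p[21]=x[0];p[4]=x[1];p[6:9]=x[2:5];p[10]=0;p[12:15]=x[5:8];p[15]=x[8];p[20]=x[9];p[16]=x[10];return p
f=lambda x:np.concatenate([fk(P(x),*(d[0],sg))[0]-d[1] for d in D]+[0.02*(x-x0)])
x0=np.array([365,0,0,0,395,0,0,385,0,300,0.])
o=least_squares(f,x0);print(o.x.round(1),o.fun[:12].round(1))
```

```text
[306.2 -21.5  16.3 -10.  485.4  -7.5  -5.1 454.  -32.2 345.3  -5.1] [ 0.3 -0.2 -0.  -0.1  1.  -0.1 -0.1 -0.7  0.5  0.   0.1 -0.4]
```

```bash
cat > sim.py <<'E'
from fk import *
sg=(-1,1,-1,1,-1,1,-1)
X=np.array([306.2,-21.5,16.3,-10.,485.4,-7.5,-5.1,454.,-32.2,345.3,-5.1])
def PP(x):
    p=np.zeros(22);p[21]=x[0];p[4]=x[1];p[6:9]=x[2:5];p[12:15]=x[5:8];p[15]=x[8];p[20]=x[9];p[16]=x[10];return p
p=PP(X);LO=np.array([-2.61,-.41,-1.48,0,-1.57,.05,-2.85]);HI=np.array([2.61,2.15,1.57,2.5,4.71,1.97,2.85])
TR=Ro.from_euler('z',1.5728)
def F(q):
    t,R=fk(p,q,sg);return t,R*TR
def err(q,t,R):
    a,b=F(q);return np.r_[(t-a)/300,(R*b.inv()).as_rotvec()]
def jac(q):
    a,b=F(q);J=np.zeros((6,7))
    for i in range(7):
        d=q.copy();d[i]+=1e-5;u,v=F(d);J[:,i]=np.r_[(u-a)/300,(v*b.inv()).as_rotvec()]/1e-5
    return J
def step(q,t,R,mode,home):
    for _ in range(6):
        J=jac(q);e=err(q,t,R)
        if np.linalg.norm(e)<1e-4 and mode!='home':break
        Ji=J.T@np.linalg.inv(J@J.T+1e-5*np.eye(6))
        dq=Ji@e
        if mode=='home':dq+=(np.eye(7)-Ji@J)@(home-q)*.1
        q=np.clip(q+dq,LO,HI)
    return q
def run(q,rows,mode='pinv',home=None):
    t,R=F(q)
    for n,dx,dy,dz,w in rows:
        for _ in range(n):
            t=t+R.apply([dx,dy,dz]);R=R*Ro.from_euler('z',w);q=step(q,t,R,mode,home)
    return q,t,F(q)[0]
E
python3 - <<'E'
from sim import *
q0=np.array([-1.312,.383,.044,1.598,-.018,1.161,-.05])
print(F(q0)[0],F(q0)[1].as_matrix().round(2).tolist())
for m,h in(('pinv',None),('home',q0),('home',np.array([0,.38,0,1.6,0,1.16,0]))):
    q,t,a=run(q0.copy(),[(15,0,0,-8,.12)],m,h);print(m,q.round(2))
    q,t,a=run(q,[(19,-25,30,0,0)],m,h);print(m,q.round(2),t,a)
    q,t,a=run(q,[(7,-21,28.5,8,0)],m,h);print(m,q.round(2),t,a)
print('act [-1.12,-.33,1.07,1.91,.29,1.40,-.72], [-1.33 -0.41  1.57  1.79  0.44  1.32 -0.43]')
E
```

```text
[227.3850602  608.7570194  231.19907736] [[-0.94, 0.35, -0.0], [0.35, 0.94, 0.0], [0.0, -0.0, -1.0]]
pinv [-1.53  0.32  0.33  1.43 -0.1   1.41 -1.79]
pinv [-1.16 -0.39  1.05  1.93  0.34  1.43 -0.78] [ 438.18733525 -102.64480257  351.17762998] [ 438.18810172 -102.64494462  351.1821882 ]
pinv [-1.59 -0.41  1.57  1.68  0.58  1.4  -0.51] [ 522.64010109 -335.61864543  295.17893353] [ 555.64339934 -236.32616527  374.78404735]
home [-1.51  0.32  0.31  1.43 -0.1   1.41 -1.79]
home [-0.56 -0.16  0.64  1.92  0.1   1.35 -0.54] [ 438.18882766 -102.64450831  351.17688953] [ 438.18904963 -102.64450666  351.17687199]
home [-0.12  0.35  0.79  1.61 -0.26  1.29  0.13] [ 522.64106016 -335.61695033  295.16840469] [ 522.6418341  -335.6163182   295.17145566]
home [-1.07  0.33 -0.28  1.4   0.09  1.42 -1.93]
home [ 0.11 -0.09  0.02  1.89  0.    1.34 -0.45] [ 438.18904473 -102.64465452  351.17625444] [ 438.18917889 -102.64475081  351.17623165]
home [ 0.3   0.28  0.24  1.6  -0.07  1.27 -0.03] [ 522.64121006 -335.61712304  295.16749832] [ 522.64123262 -335.61708526  295.16749597]
act [-1.12,-.33,1.07,1.91,.29,1.40,-.72], [-1.33 -0.41  1.57  1.79  0.44  1.32 -0.43]
```

```bash
cat > sim2.py <<'E'
import numpy as np
from scipy.spatial.transform import Rotation as Ro
from sim import p,LO,HI,sg,F as Fslow
P3=np.array(p[:21]).reshape(7,3);H=p[21]
TRm=Ro.from_euler('z',1.5728).as_matrix()
def FJ(q):
    R=np.eye(3);T=np.array([0,0,H]);ax=[];o=[]
    for i in range(7):
        c,s=np.cos(sg[i]*q[i]),np.sin(sg[i]*q[i])
        o.append(T)
        if i%2==0: ax.append(sg[i]*R[:,2]); R=R@np.array([[c,-s,0],[s,c,0],[0,0,1]])
        else: ax.append(sg[i]*R[:,1]); R=R@np.array([[c,0,s],[0,1,0],[-s,0,c]])
        T=T+R@P3[i]
    J=np.array([np.r_[np.cross(a,T-b)/300,a] for a,b in zip(ax,o)]).T
    return T,R@TRm,J
def rv(M): return Ro.from_matrix(M).as_rotvec()
def step(q,t,R,n=4):
    for _ in range(n):
        T,Q,J=FJ(q);e=np.r_[(t-T)/300,rv(R@Q.T)]
        if np.linalg.norm(e)<2e-4:break
        q=np.clip(q+J.T@np.linalg.solve(J@J.T+1e-5*np.eye(6),e),LO,HI)
    return q
def run(q,rows,B=False):
    t,R,_=FJ(q); mx=0
    for n,dx,dy,dz,w in rows:
        c,s=np.cos(w),np.sin(w);W=np.array([[c,-s,0],[s,c,0],[0,0,1]])
        for _ in range(n):
            t=t+R@[dx,dy,dz];R=R@W;q=step(q,t,R)
            if B:t,R,_=FJ(q)
    return q,t,R
E
python3 - <<'E'
from sim2 import *
from cell import r
s=r.get_state();print(np.round(s['joints'],4).tolist())
q=np.array([-1.12,-.33,1.07,1.91,.29,1.40,-.72])
for B in(False,True):
    a,t,R=run(q,[(7,-21,28.5,8,0)],B);print(B,a.round(2),FJ(a)[0])
    a,t,R=run(a,[(15,34,4,0,0)],B);T,Q,_=FJ(a);print(a.round(2),T,Q.round(2).tolist(),t)
    b,t,R=run(a,[(8,-15,10,0,0)],B);print(b.round(2))
E
```

```text
[-2.1466, -0.4088, 1.5635, 1.637, 0.5492, 1.3608, -1.189]
False [-1.6  -0.41  1.57  1.67  0.59  1.4  -0.51] [ 561.43964665 -235.55375436  380.90998345]
[-2.61 -0.41  1.57  1.18  1.15  1.78 -1.29] [671.29890757 148.5088525  659.52987198] [[0.58, 0.62, 0.53], [0.82, -0.46, -0.36], [0.02, 0.64, -0.77]] [829.14933715 199.99039612 332.61076407]
[-2.13 -0.39  1.27  1.2   1.08  1.75 -1.1 ]
True [-1.67 -0.41  1.57  1.63  0.59  1.42 -0.5 ] [ 584.46998931 -201.81391196  398.32976748]
[-2.61 -0.41  1.57  0.9   1.65  1.97 -1.1 ] [659.3797963  -53.24082566 845.62590648] [[0.83, 0.29, 0.49], [0.56, -0.45, -0.69], [0.02, 0.85, -0.53]] [659.3797963  -53.24082566 845.62590648]
[-2.14 -0.32  1.27  0.89  1.55  1.93 -0.93]
```

```bash
cat > plan.py <<'E'
from sim2 import *
def down(yaw): # tool y angle
    y=np.array([np.cos(yaw),np.sin(yaw),0]);z=np.array([0,0,-1.]);return np.stack([np.cross(y,z),y,z],1)
def path(q,wps,yaw):
    T=FJ(q)[0];bad=0;mg=[]
    for (x,y,z,w) in wps:
        d=np.array([x,y,z])-T;n=int(max(np.linalg.norm(d)/35,abs(w-yaw)/.12,1))+1
        for k in range(1,n+1):
            q=step(q,T+d*k/n,down(yaw+(w-yaw)*k/n),3)
            A,Q,_=FJ(q);bad+=np.linalg.norm(T+d*k/n-A)/10+20*np.linalg.norm(rv(down(yaw+(w-yaw)*k/n)@Q.T))
        T=np.array([x,y,z]);yaw=w;mg.append(q.copy())
    return q,bad,mg
E
cat > s1.py <<'E'
from plan import *
from cell import r
q=np.array(r.get_state()['joints']);rng=np.random.default_rng(0);res=[]
import time;t0=time.time()
while time.time()-t0<240:
    w=[]
    for k in range(rng.integers(1,4)):
        rad=rng.uniform(420,850);az=rng.uniform(-.6,1.2)
        w.append([rad*np.cos(az),rad*np.sin(az),rng.uniform(300,480),rng.uniform(-2.2,1.2)])
    w.append([529,-345,300,-.577])
    e,b,m=path(q,w,-.57);mar=np.min(np.r_[e-LO,HI-e][[0,1,2,3,4,5,6,7,8,9,10,11,12,13]])
    res.append((b-60*min(mar,.4),b,mar,np.round(w,2).tolist(),np.round(m,2).tolist()))
res.sort(key=lambda a:a[0]);print(len(res))
for x in res[:4]:print(x)
E
python3 s1.py
```

```text
5186
(np.float64(-17.15154356981869), np.float64(6.848456430181311), np.float64(0.5051036442132537), [[461.98, 49.57, 453.06, -1.08], [577.42, 379.01, 460.63, -1.2], [529.0, -345.0, 300.0, -0.58]], [[-1.49, -0.34, 1.02, 1.69, 0.29, 1.63, -1.56], [-1.26, 0.59, 1.13, 1.07, -0.54, 1.76, -1.51], [-0.27, 0.47, 1.06, 1.58, -0.42, 1.34, 0.27]])
(np.float64(-16.829706401014047), np.float64(7.170293598985953), np.float64(0.5640737967656251), [[447.37, 119.49, 421.44, -0.5], [500.24, 256.86, 354.19, -2.18], [529.0, -345.0, 300.0, -0.58]], [[-1.7, -0.4, 1.05, 1.76, 0.34, 1.58, -1.19], [-1.59, 0.27, 1.26, 1.67, -0.27, 1.39, -2.47], [-0.23, 0.44, 1.01, 1.58, -0.38, 1.33, 0.24]])
(np.float64(-16.14616807255766), np.float64(7.853831927442339), np.float64(0.5483597349287044), [[421.4, 45.88, 476.14, -1.36], [614.51, 148.91, 464.7, -1.36], [529.0, -345.0, 300.0, -0.58]], [[-1.37, -0.4, 0.83, 1.71, 0.3, 1.7, -1.89], [-1.09, 0.45, 1.2, 1.25, -0.42, 1.7, -1.34], [-0.24, 0.45, 1.02, 1.58, -0.39, 1.34, 0.25]])
(np.float64(-16.116104690108145), np.float64(7.883895309891857), np.float64(0.47935836241525753), [[420.09, 158.87, 458.48, -0.54], [620.58, 412.84, 422.73, -1.16], [529.0, -345.0, 300.0, -0.58]], [[-1.72, -0.38, 0.96, 1.71, 0.31, 1.66, -1.32], [-1.17, 0.73, 1.14, 0.96, -0.67, 1.77, -1.47], [-0.28, 0.48, 1.09, 1.58, -0.43, 1.35, 0.28]])
```

```bash
python3 steer.py '48 -23 -15 -9 0;48 -23 -15 -9 0;48 -23 -15 -9 0;48 -23 -15 -9 0;48 -23 -15 -9 0;48 -23 -15 -9 0;48 0 0 0 0;48 0 0 0 0' ;python3 go.py 460 50 450
```

```text
clock: 5.85
ee_pos: [462.0, 37.1, 420.0]
ee_rot: [[0.539, 0.818, 0.2], [0.838, -0.544, -0.031], [0.083, 0.184, -0.979]]
contact_force: [0.0, -0.3, 0.4]
finger_gap: 47.7
grasp_force: 0.0
rel [ 12.3  -3.1 -30.2] yaw -0.587 pos [462.   37.1 420. ] gap 47.7 F [ 0.  -0.3  0.4] gf 0.0 t 5.85 j [-1.19 -0.4   0.72  1.9   0.39  1.39 -1.11]
```

```bash
cat > sim3.py <<'E'
from sim2 import *
from scipy.optimize import lsq_linear
VM=np.array([2.79,2.79,3.14,3.14,3.14,3.14,3.14])*.7
def stepq(q,t,R,L,n=2,dt=1/12,lam=1e-3):
    q0=q.copy();W=np.r_[np.ones(3)*300/L,np.ones(3)]
    lo=np.maximum(LO,q0-VM*dt);hi=np.minimum(HI,q0+VM*dt)
    for _ in range(n):
        T,Q,J=FJ(q);e=np.r_[(t-T)/300,rv(R@Q.T)]
        if np.linalg.norm(e)<2e-4:break
        A=np.r_[J*W[:,None],lam*np.eye(7)];b=np.r_[e*W,np.zeros(7)]
        q=q+lsq_linear(A,b,(lo-q-1e-9,hi-q+1e-9)).x
    return q
def runq(q,rows,L=300,B=True,n=2,lam=1e-3,t=None,R=None):
    if t is None:t,R,_=FJ(q)
    for k,dx,dy,dz,w in rows:
        c,s=np.cos(w),np.sin(w);W=np.array([[c,-s,0],[s,c,0],[0,0,1]])
        for _ in range(k):
            t=t+R@[dx,dy,dz];R=R@W;q=stepq(q,t,R,L,n,lam=lam)
            if B:t,R,_=FJ(q)
    return q,t,R
E
python3 - <<'E'
from sim3 import *
q=np.array([-1.12,-.33,1.07,1.91,.29,1.40,-.72])
for L in(50,150,300,1000):
  for lam in(1e-3,.03,.1):
    a,t,R=runq(q,[(7,-21,28.5,8,0)],L,lam=lam);print(L,lam,a.round(2),FJ(a)[0].round(0),R[:,2].round(3))
    b=np.array([-1.33,-.41,1.57,1.79,.44,1.32,-.43])
    a,t,R=runq(b,[(15,34,4,0,0)],L,lam=lam);print('   ',a.round(2),FJ(a)[0].round(0),R[:,2].round(3))
print('act [-1.33,-.41,1.57,1.79,.44,1.32,-.43] [476,-297,321] .048 -.026; [-2.15,-.41,1.56,1.64,.55,1.36,-1.19] [615,113,397] .203 -.025')
E
```

```text
50 0.001 [-1.27 -0.41  1.57  1.89  0.56  0.99 -0.49] [ 528. -343.  305.] [ 0.264 -0.157 -0.952]
    [-2.   -0.41  1.57  1.93  1.24  0.59 -1.62] [761. 102. 409.] [ 0.778  0.026 -0.628]
50 0.03 [-1.27 -0.41  1.57  1.89  0.56  0.99 -0.49] [ 528. -343.  305.] [ 0.265 -0.156 -0.952]
    [-2.   -0.41  1.57  1.93  1.24  0.59 -1.62] [761. 102. 409.] [ 0.778  0.026 -0.628]
50 0.1 [-1.27 -0.41  1.57  1.89  0.56  0.99 -0.49] [ 528. -343.  305.] [ 0.265 -0.156 -0.952]
    [-2.   -0.41  1.57  1.93  1.25  0.59 -1.63] [761. 102. 409.] [ 0.779  0.024 -0.627]
150 0.001 [-1.28 -0.41  1.57  1.86  0.52  1.08 -0.46] [ 515. -335.  309.] [ 0.209 -0.122 -0.97 ]
    [-2.07 -0.41  1.57  1.79  0.89  0.87 -1.35] [732. 102. 405.] [ 0.605 -0.013 -0.796]
150 0.03 [-1.28 -0.41  1.57  1.86  0.52  1.08 -0.46] [ 515. -335.  309.] [ 0.209 -0.122 -0.97 ]
    [-2.07 -0.41  1.57  1.79  0.89  0.87 -1.35] [732. 102. 405.] [ 0.605 -0.013 -0.796]
150 0.1 [-1.28 -0.41  1.57  1.86  0.52  1.08 -0.46] [ 515. -335.  309.] [ 0.21  -0.121 -0.97 ]
    [-2.07 -0.41  1.57  1.79  0.89  0.87 -1.35] [732. 102. 405.] [ 0.606 -0.014 -0.796]
[... 538 characters left out ...]
-0.029 -0.912]
1000 0.001 [-1.31 -0.41  1.57  1.78  0.42  1.35 -0.42] [ 462. -303.  323.] [ 0.024 -0.011 -1.   ]
    [-2.14 -0.41  1.57  1.63  0.5   1.44 -1.18] [589. 104. 391.] [ 0.116 -0.029 -0.993]
1000 0.03 [-1.31 -0.41  1.57  1.78  0.42  1.35 -0.42] [ 462. -303.  323.] [ 0.024 -0.011 -1.   ]
    [-2.14 -0.41  1.57  1.63  0.5   1.44 -1.18] [589. 104. 391.] [ 0.116 -0.029 -0.993]
1000 0.1 [-1.3  -0.41  1.57  1.79  0.42  1.35 -0.42] [ 460. -306.  321.] [ 0.025 -0.011 -1.   ]
    [-2.14 -0.41  1.57  1.63  0.5   1.44 -1.18] [589. 104. 391.] [ 0.116 -0.028 -0.993]
act [-1.33,-.41,1.57,1.79,.44,1.32,-.43] [476,-297,321] .048 -.026; [-2.15,-.41,1.56,1.64,.55,1.36,-1.19] [615,113,397] .203 -.025
```

```bash
cat > s2.py <<'E'
from sim3 import *
from cell import r
s=r.get_state();q=np.array(s['joints']);t=np.array(s['ee_pos']);print(FJ(q)[0]-t,(FJ(q)[1]-s['ee_rot']).round(3).tolist())
for az in(2.6,2.9,3.2,3.5):
  for dz in(-10,0,10):
    qq=q.copy();T,R,_=FJ(qq);o=[]
    for k in range(9):
        d=np.array([20*np.cos(az),20*np.sin(az),dz]);T,R,_=FJ(qq)
        qq=stepq(qq,T+d,R,600);o.append(FJ(qq)[1][:2,2].round(3).tolist())
    print(az,dz,o[::2],qq.round(2),FJ(qq)[0].round(0))
E
python3 s2.py
```

```text
[ 1.19967456 -1.16617466  1.12534622] [[0.002, -0.001, -0.0], [-0.001, -0.002, 0.0], [0.0, -0.0, -0.0]]
2.6 -10 [[0.2, -0.031], [0.2, -0.031], [0.2, -0.031], [0.198, -0.032], [0.186, -0.039]] [-0.47 -0.41 -0.14  2.22  0.09  1.2  -1.2 ] [320. 135. 324.]
2.6 0 [[0.2, -0.031], [0.2, -0.031], [0.2, -0.031], [0.195, -0.034], [0.174, -0.046]] [-0.73 -0.41  0.05  2.02  0.17  1.42 -1.28] [330. 141. 411.]
2.6 10 [[0.2, -0.031], [0.2, -0.031], [0.2, -0.031], [0.197, -0.032], [0.185, -0.039]] [-0.45 -0.41 -0.13  1.81  0.08  1.6  -1.14] [322. 136. 509.]
2.9 -10 [[0.2, -0.031], [0.2, -0.031], [0.196, -0.033], [0.174, -0.041], [0.155, -0.05]] [-0.51 -0.41 -0.01  2.24  0.13  1.21 -1.13] [329.  95. 314.]
2.9 0 [[0.2, -0.031], [0.2, -0.031], [0.194, -0.034], [0.17, -0.043], [0.147, -0.052]] [-0.5  -0.41 -0.01  2.02  0.11  1.43 -1.1 ] [338.  98. 411.]
2.9 10 [[0.2, -0.031], [0.2, -0.031], [0.195, -0.033], [0.174, -0.041], [0.154, -0.049]] [-0.51 -0.41 -0.01  1.81  0.12  1.63 -1.08] [332.  96. 508.]
3.2 -10 [[0.2, -0.031], [0.199, -0.032], [0.19, -0.035], [0.172, -0.039], [0.145, -0.043]] [-0.11 -0.41 -0.15  2.23  0.02  1.19 -0.84] [340.  38. 317.]
3.2 0 [[0.2, -0.031], [0.198, -0.032], [0.188, -0.036], [0.167, -0.04], [0.136, -0.045]] [-0.1  -0.41 -0.14  2.01  0.02  1.42 -0.82] [349.  40. 416.]
3.2 10 [[0.2, -0.031], [0.199, -0.032], [0.189, -0.035], [0.17, -0.039], [0.143, -0.043]] [-0.11 -0.41 -0.13  1.79  0.02  1.63 -0.81] [341.  38. 515.]
3.5 -10 [[0.2, -0.031], [0.198, -0.032], [0.19, -0.034], [0.174, -0.037], [0.147, -0.035]] [-0.09 -0.41 -0.01  2.23  0.05  1.18 -0.69] [348. -22. 317.]
3.5 0 [[0.2, -0.031], [0.198, -0.032], [0.187, -0.035], [0.169, -0.037], [0.139, -0.036]] [-0.08 -0.41 -0.02  2.01  0.04  1.41 -0.68] [357. -21. 416.]
3.5 10 [[0.2, -0.031], [0.198, -0.032], [0.189, -0.034], [0.172, -0.037], [0.145, -0.035]] [-0.08 -0.41 -0.01  1.79  0.04  1.62 -0.67] [350. -22. 515.]
```

```bash
cat > s3.py <<'E'
from sim3 import *
from cell import r
q=np.array(r.get_state()['joints']);res=[]
for yA in(-50,-90,-130):
  for az in(2.6,2.8,3.0,3.2):
    qq=q.copy();best=None
    for k in range(5):
        T,R,_=FJ(qq);qq=stepq(qq,T+(np.array([430,yA,430])-T)/(5-k),R,600)
    for k in range(14):
        T,R,_=FJ(qq);qq=stepq(qq,T+np.array([20*np.cos(az),20*np.sin(az),0]),R,600)
        e=FJ(qq)[1][:2,2];
        if best is None or np.linalg.norm(e)<best[0]:best=(np.linalg.norm(e).round(4),k+1,e.round(3),qq.round(2),FJ(qq)[0].round(0))
    res.append((best[0],yA,az,best))
res.sort(key=lambda a:a[0])
for x in res[:5]:print(x)
E
python3 s3.py
```

```text
(np.float64(0.0336), -50, 3.0, (np.float64(0.0336), 14, array([ 0.024, -0.024]), array([-0.08, -0.41, -0.03,  2.01,  0.02,  1.52, -0.68]), array([318., -12., 408.])))
(np.float64(0.0367), -50, 3.2, (np.float64(0.0367), 14, array([ 0.037, -0.001]), array([ 0.24, -0.41, -0.06,  2.  , -0.03,  1.51, -0.39]), array([308., -90., 413.])))
(np.float64(0.0394), -90, 2.8, (np.float64(0.0394), 14, array([ 0.035, -0.018]), array([-0.03, -0.41, -0.08,  2.01, -0.01,  1.5 , -0.68]), array([320.,  -3., 407.])))
(np.float64(0.0402), -90, 3.0, (np.float64(0.0402), 14, array([0.039, 0.01 ]), array([ 0.3 , -0.41, -0.1 ,  2.  , -0.06,  1.51, -0.37]), array([309., -83., 413.])))
(np.float64(0.0486), -130, 2.8, (np.float64(0.0486), 14, array([0.047, 0.012]), array([ 0.31, -0.41, -0.13,  2.  , -0.07,  1.5 , -0.39]), array([314., -70., 412.])))
```

```bash
python3 go.py 430 -50 430
python3 - <<'E'
from cell import r
import numpy as np
print(r.get_state()['ee_rot'].T@[20*np.cos(3.15),20*np.sin(3.15),0])
E
```

```text
rel [-89.4  23.1 -13.5] yaw -0.587 pos [462.   37.1 420. ] gap 47.7 F [ 0.  -0.3  0.4] gf 0.0 t 5.85 j [-1.19 -0.4   0.72  1.9   0.39  1.39 -1.11]
[-10.91693777 -16.2745913   -3.99476506]
```

```bash
python3 steer.py '48 -22 6 -3 0;48 -22 6 -3 0;48 -22 6 -3 0;48 -22 6 -3 0;48 -11 -16 -4 0;48 -11 -16 -4 0;48 -11 -16 -4 0;48 -11 -16 -4 0;48 -11 -16 -4 0;48 -11 -16 -3 0;48 -11 -16 -3 0;48 -11 -16 -3 0;48 -11 -16 -2 0;48 -11 -16 -2 0;48 -11 -16 -2 0;48 -11 -16 -2 0;48 -11 -16 -1 0;48 -11 -16 -1 0;48 0 0 0 0' ;python3 go.py 430 -50 430
```

```text
clock: 7.43
ee_pos: [339.2, -67.1, 402.0]
ee_rot: [[0.542, 0.833, 0.111], [0.839, -0.544, -0.009], [0.052, 0.098, -0.994]]
contact_force: [-0.4, 0.1, -0.8]
finger_gap: 48.4
grasp_force: 0.0
rel [ 65.   69.1 -17.9] yaw -0.5788 pos [339.2 -67.1 402. ] gap 48.4 F [-0.4  0.1 -0.8] gf 0.0 t 7.4333 j [ 0.22 -0.41 -0.1   2.03 -0.05  1.4  -0.44]
```

```bash
python3 steer.py '48 -14 -23 -3 0;48 -14 -23 -3 0;48 -14 -23 -3 0;48 -14 -23 -2 0;48 -14 -23 -2 0;48 -14 -23 -2 0;48 0 0 0 0' ;python3 go.py 430 -50 430
```

```text
clock: 8.02
ee_pos: [308.5, -68.6, 369.5]
ee_rot: [[0.534, 0.845, 0.027], [0.845, -0.535, 0.017], [0.028, 0.013, -1.0]]
contact_force: [-0.8, -1.8, 0.3]
finger_gap: 48.2
grasp_force: 0.0
rel [ 82.4  93.5 -56.9] yaw -0.5643 pos [308.5 -68.6 369.5] gap 48.2 F [-0.8 -1.8  0.3] gf 0.0 t 8.0167 j [ 0.54 -0.41 -0.3   2.08 -0.14  1.43 -0.28]
```

```bash
python3 steer.py '48 -20 -10 -1 0;48 -20 -10 -1 0;48 0 0 0 0;48 0 0 0 0' ;python3 go.py 430 -50 430
```

```text
clock: 8.35
ee_pos: [291.5, -98.9, 368.4]
ee_rot: [[0.537, 0.843, 0.011], [0.843, -0.537, 0.022], [0.024, -0.002, -1.0]]
contact_force: [-0.4, 0.7, -0.2]
finger_gap: 48.4
grasp_force: 0.0
rel [117.1  90.4 -58.9] yaw -0.5673 pos [291.5 -98.9 368.4] gap 48.4 F [-0.4  0.7 -0.2] gf 0.0 t 8.35 j [ 0.5  -0.41 -0.19  2.09 -0.1   1.45 -0.24]
```

```bash
cat > s4.py <<'E'
from sim3 import *
from plan import down
import sys
from cell import r
def leg(q,wp,yaw,rate=33):
    out=[]
    for (x,y,z,w) in wp:
        T=FJ(q)[0];d=np.array([x,y,z])-T;n=int(max(np.linalg.norm(d)/rate,abs(w-yaw)/.12))+1;mi=9
        for k in range(1,n+1):
            q=stepq(q,T+d*k/n,down(yaw+(w-yaw)*k/n),600); mi=min(mi,np.min(np.r_[q-LO,HI-q]))
        A,Q,_=FJ(q);out.append((q.round(2).tolist(),mi.round(2),np.abs(A-[x,y,z]).max().round(1),Q[:2,2].round(3).tolist(),n));yaw=w
    return out
if __name__=='__main__':
  q=np.array(r.get_state()['joints'])
  for yb in(-1.645,1.497):
    for o in leg(q,[(430,-220,350,-.577),(529,-345.5,300,-.577),(529,-345.5,192,-.577),(480,-310,300,-.577),(528,-121,300,yb),(528,-121,190,yb),(556,255,190,yb),(556,255,300,yb),(480,-310,310,-.577),(529,-345.5,192,-.577)],-.567):print(o)
    print()
E
python3 s4.py
```

```text
([0.53, -0.02, -0.14, 1.82, -0.0, 1.34, -0.19], np.float64(0.07), np.float64(0.0), [-0.0, 0.0], 6)
([0.58, 0.31, -0.08, 1.55, 0.03, 1.29, -0.08], np.float64(0.45), np.float64(0.0), [-0.0, 0.0], 6)
([0.58, 0.39, -0.08, 1.69, 0.04, 1.07, -0.09], np.float64(0.73), np.float64(0.0), [-0.0, -0.0], 4)
([0.58, 0.19, -0.09, 1.7, 0.02, 1.25, -0.09], np.float64(0.6), np.float64(0.0), [-0.0, -0.0], 4)
([0.3, 0.13, -0.16, 1.77, 0.02, 1.24, -1.51], np.float64(0.54), np.float64(0.0), [-0.0, -0.0], 9)
([0.29, 0.23, -0.16, 1.92, 0.04, 1.0, -1.53], np.float64(0.56), np.float64(0.0), [-0.0, -0.0], 4)
([-0.21, 0.38, -0.36, 1.73, 0.15, 1.06, -2.25], np.float64(0.57), np.float64(0.0), [0.0, -0.0], 12)
([-0.2, 0.29, -0.37, 1.59, 0.11, 1.28, -2.22], np.float64(0.6), np.float64(0.0), [0.0, -0.0], 4)
([0.52, 0.18, -0.03, 1.69, 0.0, 1.27, -0.08], np.float64(0.49), np.float64(0.0), [-0.0, 0.0], 18)
([0.53, 0.38, -0.02, 1.69, 0.01, 1.07, -0.07], np.float64(0.63), np.float64(0.0), [0.0, 0.0], 5)

([0.53, -0.02, -0.14, 1.82, -0.0, 1.34, -0.19], np.float64(0.07), np.float64(0.0), [-0.0, 0.0], 6)
([0.58, 0.31, -0.08
[... 159 characters left out ...]
, [-0.0, -0.0], 4)
([0.58, 0.19, -0.09, 1.7, 0.02, 1.25, -0.09], np.float64(0.6), np.float64(0.0), [-0.0, -0.0], 4)
([0.51, 0.15, -0.4, 1.76, 0.06, 1.24, 1.6], np.float64(0.55), np.float64(0.0), [0.0, -0.0], 18)
([0.5, 0.25, -0.39, 1.91, 0.11, 1.01, 1.55], np.float64(0.58), np.float64(0.0), [-0.0, -0.0], 4)
([-0.05, 0.41, -0.56, 1.72, 0.24, 1.08, 0.82], np.float64(0.58), np.float64(0.0), [0.0, -0.0], 12)
([-0.03, 0.32, -0.58, 1.58, 0.18, 1.3, 0.86], np.float64(0.67), np.float64(0.0), [0.0, -0.0], 4)
([0.52, 0.18, -0.03, 1.69, 0.01, 1.27, -0.08], np.float64(0.49), np.float64(0.0), [-0.0, 0.0], 18)
([0.53, 0.38, -0.02, 1.69, 0.01, 1.07, -0.07], np.float64(0.63), np.float64(0.0), [0.0, 0.0], 5)
```

```bash
python3 steer.py '48 -8.2 33.3 7.5 .001;48 -8.2 33.3 7.5 .001;48 -8.2 33.3 7.5 .001;48 -8.2 33.3 7.5 .001;48 -8.2 33.3 7.5 .001;48 -8.2 33.3 7.5 .001;48 -8.2 33.3 7.5 .001;48 -8.2 33.3 7.5 .001;48 -8.2 33.3 7.5 .001;48 -8.2 33.3 7.5 .001;48 0 0 0 0;48 0 0 0 0;48 0 0 0 0' |sed -n 3p ;python3 go.py 529.1 -345.5 192.5
```

```text
ee_rot: [[0.548, 0.836, 0.009], [0.836, -0.548, 0.022], [0.023, -0.004, -1.0]]
rel [ 0.6  1.3 97.6] yaw -0.5799 pos [ 526.8 -347.4  290. ] gap 48.3 F [-0.6  0.1  0.3] gf 0.0 t 9.4333 j [ 0.58  0.31 -0.06  1.57 -0.    1.26 -0.06]
```

```bash
python3 steer.py '48 .1 .3 25 0;48 .1 .3 25 0;48 .1 .3 16 0;48 0 0 8 0;48 0 0 0 0;48 0 0 0 0' |sed -n 1,4p; python3 go.py 529.1 -345.5 192.5
python3 - <<'E'
from h import *
c=cap('side','s1');a=cv2.resize(c['pixels'][190:330,240:380],(560,560),interpolation=cv2.INTER_CUBIC);cv2.imwrite('pics/s1c.png',a)
E
```

```text
clock: 9.93
ee_pos: [528.6, -345.9, 217.9]
ee_rot: [[0.547, 0.837, 0.011], [0.837, -0.547, 0.02], [0.023, -0.001, -1.0]]
contact_force: [0.4, 0.4, -0.0]
rel [ 0.1  0.3 25.5] yaw -0.5784 pos [ 528.6 -345.9  217.9] gap 48.0 F [ 0.4  0.4 -0. ] gf 0.0 t 9.9333 j [ 0.58  0.36 -0.06  1.65  0.    1.13 -0.06]
```

View pics/s1c.png

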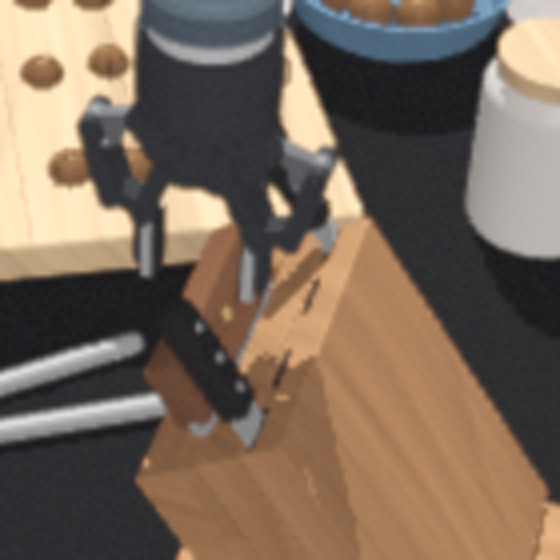

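The fingers straddle the handle, near pad at (147,250) and far pad at (248,275), with no contact. I'll descend and close.

```bash
python3 steer.py '48 0 0 6 0;48 0 0 6 0;48 0 0 6 0;48 0 0 6 0;48 0 0 0 0;48 0 0 0 0'; python3 steer.py '36 0 0 0 0;34 0 0 0 0;32 0 0 0 0;30 0 0 0 0;28 0 0 0 0;26 0 0 0 0;22 0 0 0 0;15 0 0 0 0;10 0 0 0 0;10 0 0 0 0'
```

```text
clock: 10.48
ee_pos: [528.1, -345.5, 191.6]
ee_rot: [[0.547, 0.837, 0.008], [0.837, -0.547, 0.021], [0.023, -0.005, -1.0]]
contact_force: [-0.2, 0.1, -0.1]
finger_gap: 48.2
grasp_force: 0.0
clock: 11.32
ee_pos: [529.7, -346.5, 194.4]
ee_rot: [[0.547, 0.837, 0.013], [0.837, -0.547, 0.019], [0.023, 0.001, -1.0]]
contact_force: [-0.5, -0.1, 5.9]
finger_gap: 27.1
grasp_force: 53.6
```

```bash
python3 steer.py '5 0 -3 -4 0;5 0 -5.7 -8.2 0;5 0 -5.7 -8.2 0;5 0 -5.7 -8.2 0;5 0 -5.7 -8.2 0;5 0 0 0 0'; python3 steer.py '5 0 -5.7 -8.2 0;5 0 -5.7 -8.2 0;5 0 -5.7 -8.2 0;5 0 -5.7 -8.2 0;5 0 -6 -8.2 0;5 0 -6 -12 0;5 0 -6 -12 0;5 0 -6 -20 0;5 0 -6 -20 0;5 0 0 0 0;5 0 0 0 0'; python3 go.py 528 -121 300;  python3 - <<'E'
from h import *
c=cap('side','s2');a=cv2.resize(c['pixels'][150:330,220:400],(600,600),interpolation=cv2.INTER_CUBIC);cv2.imwrite('pics/s2c.png',a);cap('top','t2')
E
```

```text
clock: 11.82
ee_pos: [508.8, -333.8, 232.6]
ee_rot: [[0.547, 0.837, 0.017], [0.837, -0.547, 0.016], [0.023, 0.006, -1.0]]
contact_force: [2.4, -1.7, 4.4]
finger_gap: 26.8
grasp_force: 56.3
clock: 12.73
ee_pos: [461.6, -305.9, 336.0]
ee_rot: [[0.547, 0.837, 0.012], [0.837, -0.547, 0.019], [0.023, 0.0, -1.0]]
contact_force: [0.4, 0.1, -2.4]
finger_gap: 20.4
grasp_force: 58.7
rel [190.2 -45.6  40.3] yaw -0.5788 pos [ 461.6 -305.9  336. ] gap 20.4 F [ 0.4  0.1 -2.4] gf 58.67302761878818 t 12.7333 j [ 0.59  0.13 -0.07  1.7  -0.01  1.31 -0.06]
```

View pics/s2c.png

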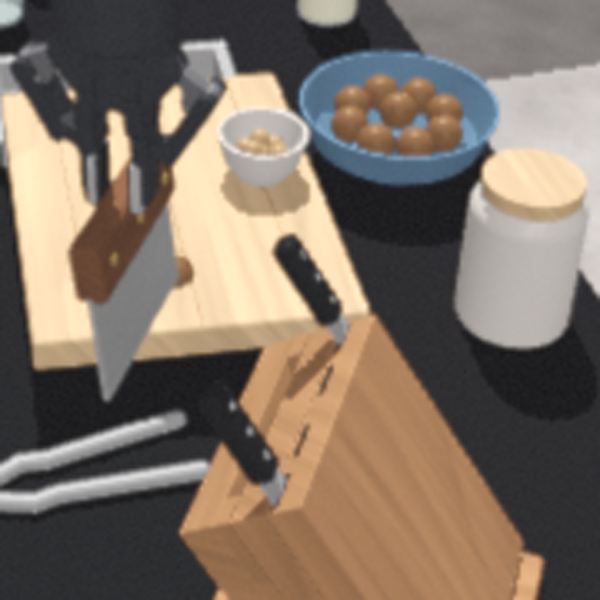

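The scraper is out and upright in the pads, blade corners at about (107,400) and (175,290). I'll measure where the edge sits relative to the TCP.

```bash
cat > blade.py <<'E'
from h import *
import sys
def meas(names):
    s=r.get_state();R=np.array(s['ee_rot']);o=np.array(s['ee_pos'])
    for n in names:
        c=dict(np.load(n+'.npz'));P=cloud(c).reshape(-1,3);ok=(c['depth'].reshape(-1)>0)
        L=(P-o)@R;m=ok&(np.abs(L[:,0])<85)&(np.abs(L[:,1])<35)&(L[:,2]>-5)&(L[:,2]<135)
        L=L[m]
        print(n,len(L),'x',np.percentile(L[:,0],[1,99]).round(1))
        for a in range(-70,70,20):
            b=L[(L[:,0]>a)&(L[:,0]<a+20)]
            if len(b)>5:print(a+10,'zmax',np.percentile(b[:,2],97).round(1),[ (z,np.median(b[np.abs(b[:,2]-z)<6,1]).round(1)) for z in(15,50,70,90) if (np.abs(b[:,2]-z)<6).sum()>3])
meas(sys.argv[1:])
E
python3 blade.py s2 t2
```

```text
s2 1073 x [-65.4  62.6]
-60 zmax 97.7 [(15, np.float64(8.1)), (50, np.float64(9.1)), (70, np.float64(12.1)), (90, np.float64(14.9))]
-40 zmax 101.6 [(15, np.float64(14.1)), (50, np.float64(9.7)), (70, np.float64(12.6)), (90, np.float64(15.0))]
-20 zmax 101.7 [(15, np.float64(14.1)), (50, np.float64(9.9)), (70, np.float64(12.7)), (90, np.float64(15.1))]
0 zmax 101.4 [(15, np.float64(14.2)), (50, np.float64(9.9)), (70, np.float64(12.6)), (90, np.float64(15.4))]
20 zmax 102.7 [(15, np.float64(14.3)), (50, np.float64(9.7)), (70, np.float64(12.8)), (90, np.float64(14.9))]
40 zmax 103.5 [(15, np.float64(14.3)), (50, np.float64(9.7)), (70, np.float64(12.7)), (90, np.float64(15.0))]
60 zmax 104.5 [(15, np.float64(13.9)), (50, np.float64(9.6)), (70, np.float64(12.4)), (90, np.float64(15.0))]
t2 247 x [-61.   64.6]
-60 zmax 54.2 [(15, np.float64(-9.8))]
-40 zmax 24.4 []
0 zmax 110.6 []
20 zmax 106.5 [(15, np.float64(-9.0))]
40 zmax 103.8 [(15, np.float64(-9.3))]
60 zmax 100.9 [(15, np.float64(-6.2)), (70, np.float64(7.8)), (90, np.float64(9.8))]
```

```bash
python3 steer.py '5 28 -18 0 0;5 28 -18 0 0;5 28 -18 0 0;5 28 -18 0 0;5 0 0 0 .1184;5 0 0 0 .1184;5 0 0 0 .1184;5 0 0 0 .1184;5 0 0 0 .1184;5 0 0 0 .1184;5 0 0 0 .1184;5 0 0 0 .1184;5 0 0 0 .1184;5 0 0 0 0;5 0 0 0 0' |sed -n 1,4p; python3 go.py 529 -106.6 200
```

```text
clock: 14.08
ee_pos: [461.7, -172.4, 335.7]
ee_rot: [[0.997, -0.07, 0.007], [-0.07, -0.997, 0.022], [0.006, -0.022, -1.0]]
contact_force: [-0.2, -0.9, -1.5]
rel [ 61.7 -67.3 137.6] yaw -1.6412 pos [ 461.7 -172.4  335.7] gap 20.0 F [-0.2 -0.9 -1.5] gf 58.744535960722715 t 14.0833 j [ 0.46  0.01 -0.17  1.82 -0.02  1.31 -1.35]
```

```bash
python3 steer.py '5 15 -17 20 .001;5 15 -17 20 .001;5 15 -17 25 .001;5 17 -16 30 .001;5 0 0 20 0;5 0 0 15 0;5 0 0 0 0;5 0 0 0 0' |sed -n 1,4p; python3 go.py 529 -106.6 180.5
python3 - <<'E'
from h import *
c=cap('side','s3');a=cv2.resize(c['pixels'][130:270,190:340],(640,597),interpolation=cv2.INTER_CUBIC);cv2.imwrite('pics/s3c.png',a);cap('top','t3')
E
python3 blade.py s3 t3
```

```text
clock: 14.75
ee_pos: [529.3, -107.7, 207.8]
ee_rot: [[0.997, -0.076, 0.006], [-0.076, -0.997, 0.021], [0.005, -0.022, -1.0]]
contact_force: [-0.6, 0.1, -1.4]
rel [-0.5 -0.5 27.3] yaw -1.6466 pos [ 529.3 -107.7  207.8] gap 19.9 F [-0.6  0.1 -1.4] gf 58.72475631767884 t 14.75 j [ 0.36  0.21 -0.24  1.88  0.03  1.05 -1.55]
s3 2307 x [-80.8  76.2]
-60 zmax 134.4 [(15, np.float64(12.4)), (50, np.float64(8.5)), (70, np.float64(10.3)), (90, np.float64(13.2))]
-40 zmax 134.2 [(15, np.float64(13.0)), (50, np.float64(7.9)), (70, np.float64(11.1)), (90, np.float64(13.9))]
-20 zmax 134.3 [(15, np.float64(12.4)), (50, np.float64(8.1)), (70, np.float64(9.9)), (90, np.float64(12.6))]
0 zmax 134.4 [(15, np.float64(11.9)), (50, np.float64(7.9)), (70, np.float64(10.4)), (90, np.float64(13.0))]
20 zmax 134.6 [(15, np.float64(11.9)), (50, np.float64(7.1)), (70, np.float64(10.2)), (90, np.float64(12.6))]
40 zmax 134.4 [(15, np.float64(12.1)), (50, np.float64(6.6)), (70, np.float64(9.9)), (90, np.float64(12.5))]
60 zmax 134.9 [(15, np.float64(12.3)), (50, np.float64(7.8)), (70, np.float64(10.3)), (90, np.float64(12.2))]
t3 471 x [-84.2  80.1]
-60 zmax 134.9 []
-40 zmax 134.7 []
-20 zmax 134.5 []
0 zmax 134.7 []
20 zmax 134.6 []
60 zmax 134.7 []
```

View pics/s3c.png

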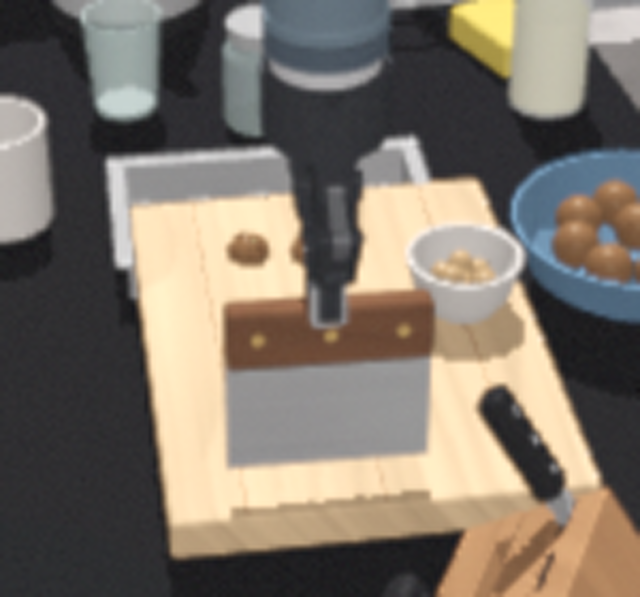

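The blade is level, from (228,465) to (428,452), over the board's right end. I'll lower it until it touches.

```bash
python3 steer.py '5 0 0 10 0;5 0 0 10 0;5 0 0 4 0;5 0 0 0 0;5 0 0 0 0' | grep -E 'pos|force'; python3 steer.py '5 0 0 1 0;5 0 0 1 0;5 0 0 0 0' | grep -E 'pos|force';python3 steer.py '5 0 0 1 0;5 0 0 0 0' | grep -E 'pos|force'; python3 steer.py '5 0 0 1 0;5 0 0 0 0' | grep -E 'pos|force'
```

```text
ee_pos: [530.5, -107.5, 185.8]
contact_force: [-2.3, 0.3, 3.3]
grasp_force: 59.5
ee_pos: [530.4, -107.2, 185.5]
contact_force: [-6.5, 1.3, 11.6]
grasp_force: 60.8
ee_pos: [530.4, -107.1, 185.4]
contact_force: [-7.9, 1.6, 14.7]
grasp_force: 61.4
ee_pos: [530.4, -107.0, 185.3]
contact_force: [-9.8, 2.1, 18.8]
grasp_force: 62.0
```

```bash
python3 steer.py '5 0 0 -2 0;5 0 -4 -.5 0;5 0 -8 .18 0;5 0 -8 .18 0;5 0 -8 .18 0;5 0 -8 .18 0;5 0 -8 .18 0;5 0 -8 .18 0;5 0 -8 .18 0;5 0 -8 .18 0;5 0 -8 .18 0;5 0 -8 .18 0;5 0 0 0 0' | grep -E 'pos|force'
python3 - <<'E'
from h import *
c=cap('side','s4');a=cv2.resize(c['pixels'][110:270,180:340],(600,600),interpolation=cv2.INTER_CUBIC);cv2.imwrite('pics/s4c.png',a)
E
```

```text
ee_pos: [538.4, -22.0, 184.8]
contact_force: [-1.0, -3.2, 6.6]
grasp_force: 62.1
```

View pics/s4c.png

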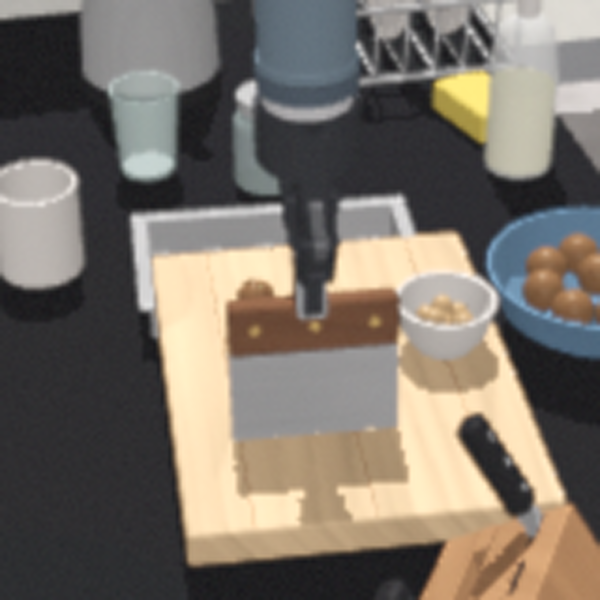

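No shells are left behind the blade, which runs from (232,435) to (397,425) and is clear of the bowl. I'll carry on.

```bash
python3 steer.py '5 0 -8 .18 0;5 0 -8 .18 0;5 0 -8 .18 0;5 0 -8 .18 0;5 0 -8 .18 0;5 0 -8 .18 0;5 0 -8 .18 0;5 0 -8 .18 0;5 0 -8 .18 0;5 0 -8 .18 0;5 0 -8 .18 0;5 0 -8 .18 0;5 0 -8 .18 0;5 0 -8 .18 0;5 0 -8 .18 0;5 0 -8 .18 0;5 0 0 0 0' | grep -E 'pos|force'; python3 steer.py '5 0 -8 .18 0;5 0 -8 .18 0;5 0 -8 .18 0;5 0 -8 .18 0;5 0 -8 .18 0;5 0 -8 .18 0;5 0 -8 .18 0;5 0 -8 .18 0;5 0 -8 .18 0;5 0 -8 .18 0;5 0 -8 .18 0;5 0 0 0 0'| grep -E 'pos|force'
python3 - <<'E'
from h import *
c=cap('top','t5');a=cv2.resize(c['pixels'][100:240,130:330],(800,560),interpolation=cv2.INTER_CUBIC);cv2.imwrite('pics/t5c.png',a)
E
```

```text
ee_pos: [547.8, 104.7, 184.7]
contact_force: [-0.0, -5.3, 7.7]
grasp_force: 63.0
ee_pos: [554.4, 191.6, 184.6]
contact_force: [0.1, -6.7, 9.1]
grasp_force: 63.6
```

View pics/t5c.png

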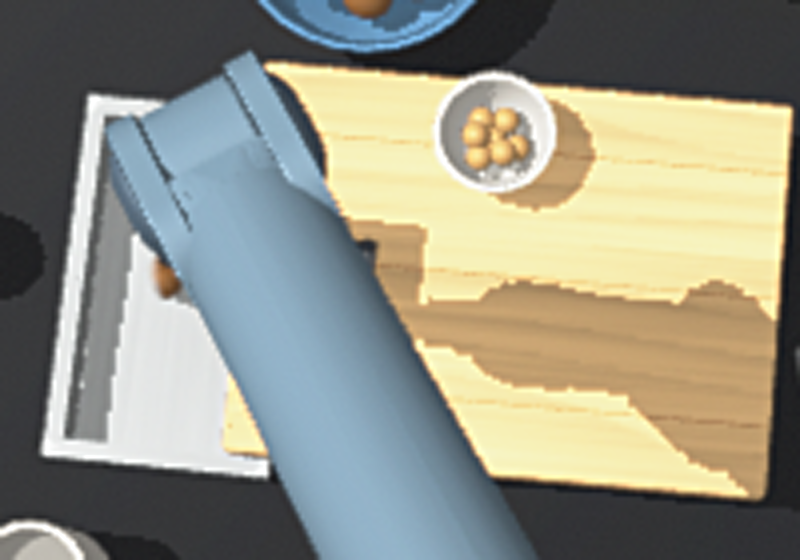

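```bash
python3 steer.py '5 0 -6 .13 0;5 0 -6 .13 0;5 0 -6 .13 0;5 0 -6 .13 0;5 0 -6 .13 0;5 0 -6 .13 0;5 0 -6 .13 0;5 0 -6 0 0;5 0 -6 0 0;5 0 -6 -.5 0;5 0 -6 -.5 0;5 0 -6 0 0;5 0 0 0 0;5 0 0 0 0' | grep -E 'pos|force';  python3 - <<'E'
from h import *
c=cap('side','s6');a=cv2.resize(c['pixels'][90:250,180:340],(600,600),interpolation=cv2.INTER_CUBIC);cv2.imwrite('pics/s6c.png',a)
c=cap('top','t6')
E
python3 blade.py s6
```

```text
ee_pos: [557.5, 265.8, 183.8]
contact_force: [1.0, -0.8, -2.6]
grasp_force: 58.8
s6 1180 x [-65.5  61.9]
-60 zmax 104.7 [(15, np.float64(9.4)), (50, np.float64(7.1)), (70, np.float64(8.9)), (90, np.float64(11.8))]
-40 zmax 106.9 [(15, np.float64(11.7)), (50, np.float64(7.6)), (70, np.float64(8.8)), (90, np.float64(11.5))]
-20 zmax 105.9 [(15, np.float64(11.2)), (50, np.float64(6.6)), (70, np.float64(9.7)), (90, np.float64(13.2))]
0 zmax 107.8 [(15, np.float64(12.8)), (50, np.float64(8.1)), (70, np.float64(8.9)), (90, np.float64(12.9))]
20 zmax 105.9 [(15, np.float64(10.4)), (50, np.float64(6.5)), (70, np.float64(8.5)), (90, np.float64(13.2))]
40 zmax 106.7 [(15, np.float64(10.5)), (50, np.float64(7.4)), (70, np.float64(11.1)), (90, np.float64(11.7))]
60 zmax 107.6 [(15, np.float64(10.1)), (50, np.float64(7.1)), (70, np.float64(8.1)), (90, np.float64(10.4))]
```

View pics/s6c.png

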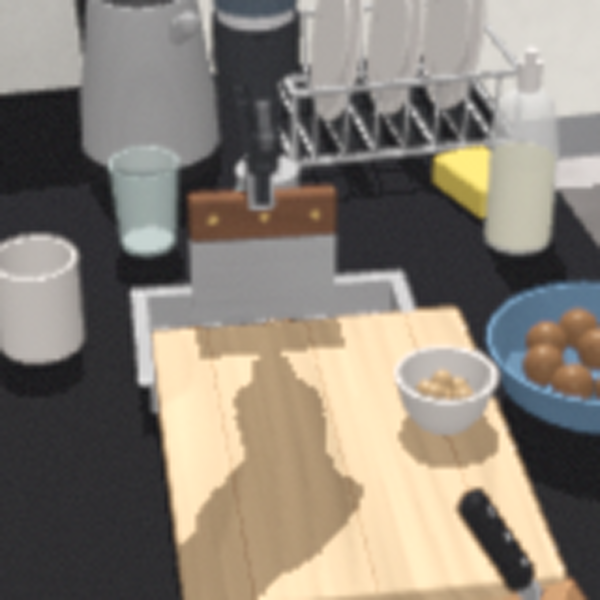

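The board is clear of shells and only the bowl is on it. Lifting, turning back, then going to the block.

```bash
python3 steer.py '5 0 0 -15 0;5 0 0 -30 0;5 0 0 -35 0;5 0 0 -35 0;5 0 0 -35 0;5 0 0 0 -.1187;5 0 0 0 -.1187;5 0 0 0 -.1187;5 0 0 0 -.1187;5 0 0 0 -.1187;5 0 0 0 -.1187;5 0 0 0 -.1187;5 0 0 0 -.1187;5 0 0 0 -.1187;5 0 0 0 0'| grep -E 'pos|force'; python3 steer.py '5 -15 7 0 0;5 -33 15 0 0;5 -33 15 0 0;5 -33 15 0 0;5 -33 15 0 0;5 -33 15 0 0;5 -33 15 0 0;5 -33 15 0 0;5 -33 15 0 0;5 -33 15 0 0;5 -33 15 0 0;5 -33 15 0 0;5 -33 15 0 0;5 -33 15 0 0;5 -33 15 0 0;5 -33 15 0 0;5 -20 9 0 0;5 0 0 0 0;5 0 0 0 0;5 0 0 0 0'
python3 - <<'E'
from h import *
c=cap('side','s7');c=cap('top','t7')
a=cv2.resize(c['pixels'][100:240,130:270],(600,600),interpolation=cv2.INTER_CUBIC);cv2.imwrite('pics/t7c.png',a)
E
python3 blade.py s7 t7;python3 go.py 546.6 -356.8 174.8
```

```text
ee_pos: [557.8, 260.1, 334.5]
contact_force: [-0.2, -0.9, -1.1]
grasp_force: 58.8
clock: 23.63
ee_pos: [469.5, -313.5, 322.2]
ee_rot: [[0.549, 0.836, 0.01], [0.836, -0.549, 0.022], [0.024, -0.004, -1.0]]
contact_force: [0.2, 0.5, -2.6]
finger_gap: 19.7
grasp_force: 58.8
s7 1073 x [-66.5  61.6]
-60 zmax 102.3 [(15, np.float64(6.9)), (50, np.float64(7.6)), (70, np.float64(9.9)), (90, np.float64(12.5))]
-40 zmax 104.5 [(15, np.float64(12.5)), (50, np.float64(8.1)), (70, np.float64(10.6)), (90, np.float64(12.7))]
-20 zmax 105.6 [(15, np.float64(12.7)), (50, np.float64(8.1)), (70, np.float64(10.6)), (90, np.float64(13.0))]
0 zmax 104.0 [(15, np.float64(12.7)), (50, np.float64(8.0)), (70, np.float64(10.6)), (90, np.float64(13.0))]
20 zmax 107.1 [(15, np.float64(13.1)), (50, np.float64(8.2)), (70, np.float64(11.0)), (90, np.float64(13.3))]
40 zmax 106.3 [(15, np.float64(12.9)), (50, np.float64(8.0)), (70, np.float64(10.5)), (90, np.float64(13.1))]
60 zmax 107.0 [(15, np.float64(13.6)), (50, np.float64(8.0)), (70, np.float64(10.3)), (90, np.float64(13.1))]
t7 306 x [-64.5  64.3]
-60 zmax 97.0 []
-40 zmax 24.5 []
0 zmax 109.2 []
20 zmax 102.0 [(15, np.float64(-10.0))]
40 zmax 103.6 [(15, np.float64(-10.1))]
60 zmax 104.5 [(15, np.float64(-6.2)), (90, np.float64(9.4))]
rel [  1.2  88.7 147.4] yaw -0.5778 pos [ 470.1 -312.6  322.4] gap 19.6 F [ 0.9  0.4 -1.6] gf 58.837700507137924 t 23.7333 j [ 0.66  0.16 -0.15  1.69  0.    1.29 -0.07]
```

View pics/t7c.png

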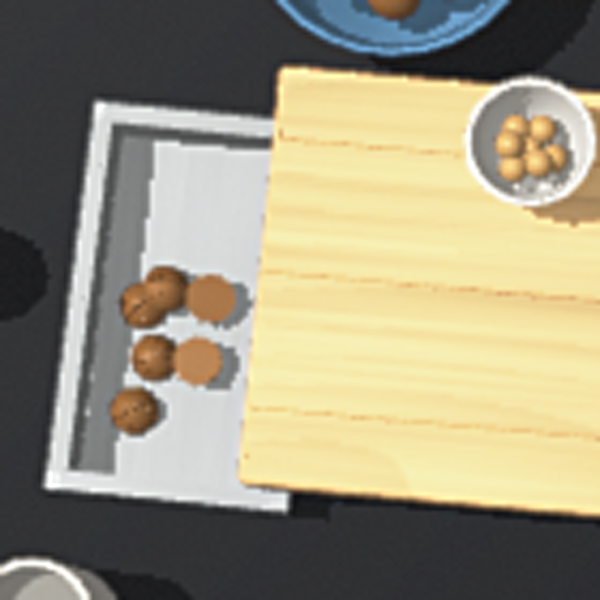

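All six shells are in the tray, at about (165,285), (140,303), (212,297), (153,357), (198,360) and (134,410). Next I'll compute the insertion.

```bash
cat > ins.py <<'E'
from h import *
import sys
s=r.get_state();R=np.array(s['ee_rot']);o=np.array(s['ee_pos'])
M=np.array([547.9,-355.2,175]);yw=-.578;x=np.array([np.cos(yw),np.sin(yw),0]);z=np.array([0,0,1.])
up=-.574*x+.819*z;xp=.819*x+.574*z
e=np.array([-2.3,13.5,109])
for h in(15,0,-9):
    print(h,(R.T@(M+h*up-2*xp-o)-e).round(1))
ed=R@e+o-M;print('edge rel mouth along slot',(ed@up).round(1),'across',(ed@xp).round(1))
c=dict(np.load('t7.npz'));P=cloud(c)[100:240,130:200];m=P[...,2][(c['depth'][100:240,130:200]>0)&(cv2.cvtColor(c['pixels'],cv2.COLOR_BGR2HSV)[100:240,130:200,1]>120)]
print('shell tops z',np.percentile(m,[50,90,98]))
E
python3 ins.py
```

```text
15 [ 5.9 65.1 27.2]
0 [ 5.6 73.8 39.4]
-9 [ 5.4 79.  46.8]
edge rel mouth along slot 74.6 across -39.6
shell tops z [15.81930686 22.93255767 26.5837478 ]
```

```bash
python3 steer.py '5 2 15 0 0;5 2 20 0 0;5 1.9 20 7 0;5 0 10 10 0;5 0 0 10 0;5 0 0 0 0;5 0 0 0 0'|grep -E 'pos|force'; python3 ins.py
python3 - <<'E'
from h import *
c=cap('side','s8');a=cv2.resize(c['pixels'][190:310,260:380],(600,600),interpolation=cv2.INTER_CUBIC);cv2.imwrite('pics/s8c.png',a)
E
```

```text
ee_pos: [526.4, -342.9, 294.1]
contact_force: [-0.3, 0.1, -2.2]
grasp_force: 58.9
15 [ 1.3  1.7 -1.1]
0 [ 1.  10.4 11.1]
-9 [ 0.9 15.6 18.5]
edge rel mouth along slot 15.1 across -4.0
shell tops z [15.81930686 22.93255767 26.5837478 ]
```

View pics/s8c.png

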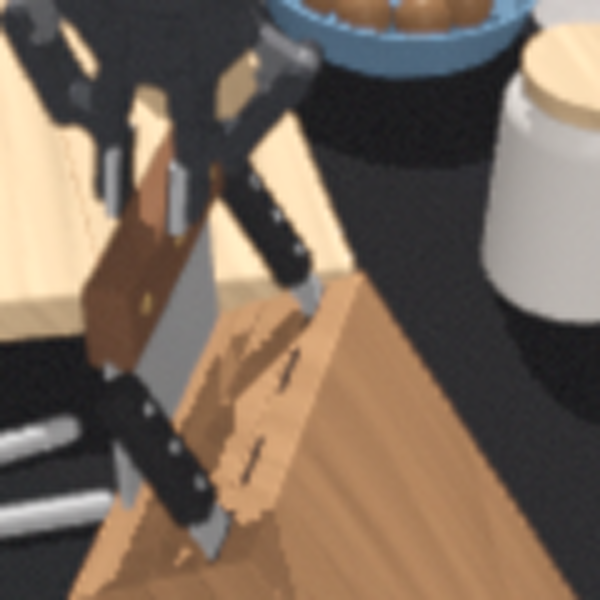

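I have now viewed more pictures than allowed, so from here on I'll work from numbers only. Inserting with force checks.

```bash
python3 steer.py '5 .5 4 4 0;5 .5 4 4 0;5 0 2.4 3 0;5 0 0 0 0;5 0 0 0 0'|grep -E 'pos|contact'; python3 steer.py '5 0 2.3 3.3 0;5 0 0 0 0;5 0 0 0 0'|grep -E 'pos|contact';python3 steer.py '5 0 2.3 3.3 0;5 0 0 0 0;5 0 0 0 0'|grep -E 'pos|contact'; python3 ins.py|grep edge
```

```text
ee_pos: [536.4, -349.4, 284.0]
contact_force: [0.5, 0.7, -0.5]
ee_pos: [538.4, -350.6, 280.8]
contact_force: [-1.1, -0.3, -1.6]
ee_pos: [540.0, -351.5, 277.2]
contact_force: [-1.3, 1.2, -2.1]
edge rel mouth along slot -8.2 across -0.4
```

```bash
python3 steer.py '5 0 2.3 3.3 0;5 0 0 0 0;5 0 0 0 0'|grep -E 'pos|contact'; python3 ins.py|grep edge; python3 steer.py '5 0 2.3 3.3 0;5 0 0 0 0;5 0 0 0 0'|grep -E 'pos|contact'; python3 ins.py|grep edge
```

```text
ee_pos: [541.4, -352.3, 273.5]
contact_force: [-2.6, 3.3, -2.9]
edge rel mouth along slot -12.0 across -1.3
ee_pos: [542.5, -353.0, 270.2]
contact_force: [-4.3, 2.7, -0.8]
edge rel mouth along slot -15.3 across -2.5
```

```bash
python3 steer.py '24 0 0 0 0;28 0 -4 1 0;32 0 -5 2 0;36 0 -5 2 0;40 0 -5 3 0;43 0 -5 3 0;46 0 -5 3 0;48 0 -5 3 0;48 0 0 0 0;48 0 0 0 0'|grep -E 'pos|force|gap'
cat > hd.py <<'E'
from fit import *
import sys
for n,box in(('top',(360,130,450,215)),('side',(245,180,330,300))):
    c=cap(n,sys.argv[1]+n); P=handle(c,box,150,330)
    best=None
    for s0 in np.arange(0,90,10):
      for t0 in(.2,.45,.611):
        x=np.r_[np.array([547.9,-355.2,175])+R(-.578,.611)[:,2]*(s0+21),-.578,t0]
        for th in(20,8,4,4):
            d=np.abs(boxd((P-x[:3])@R(x[3],x[4]),np.array([11,65,21])));Q=P[d<th]
            if len(Q)<60:break
            x=fit(Q,x).x
        else:
            if best is None or len(Q)>best[0]:best=(len(Q),x)
    if best:
        x=best[1];sh=x[:3]-21*R(x[3],x[4])[:,2];print(n,len(P),best[0],'ctr',x.round(2),'sh-mouth',(sh-[547.2,-356,175]).round(1),np.linalg.norm(sh-[547.2,-356,175]).round(1))
E
python3 hd.py a
```

```text
ee_pos: [515.7, -335.0, 254.0]
contact_force: [0.1, -0.8, -0.6]
finger_gap: 48.2
grasp_force: 0.0
top 387 350 ctr [ 533.26 -348.73  188.49   -0.58    0.65] sh-mouth [-3.3  0.2 -3.2] 4.6
side 605 551 ctr [ 535.83 -345.58  189.98   -0.58    0.62] sh-mouth [-1.1  3.7 -2.1] 4.4
```

The scraper slid fully home on its own: the fit gives the same pose as at the start. I'll retreat and check it again.

```bash
python3 steer.py '48 0 0 -15 0;48 0 0 -25 0;48 0 0 -25 0;48 0 0 -25 0;48 0 -20 0 0;48 0 0 0 0;48 0 0 0 0;48 0 0 0 0'|grep -E 'clock|pos|contact'; python3 hd.py b
python3 - <<'E'
from h import *
c=dict(np.load('btop.npz'));k=512/800
a=dict(np.load('top0.npz'))
d=cv2.absdiff(a['pixels'],c['pixels']).max(2)
for n,(u,v) in dict(bowl=(254,133),nut=(345,225),tumbler=(80,198),jar=(100,156),mug=(140,247),tray=(150,170)).items():
    print(n,(d[v-22:v+22,u-22:u+22]>60).sum())
hs=cv2.cvtColor(c['pixels'],cv2.COLOR_BGR2HSV);P=cloud(c)
m=((hs[...,1]>110)&(hs[...,0]<20)).astype(np.uint8)
m2=np.zeros_like(m);m2[120:215,140:330]=m[120:215,140:330]
m2[(hs[...,2]>200)]=0
n,_,st,ce=cv2.connectedComponentsWithStats(m2)
for i in range(1,n):
    if st[i,4]>25:print(st[i,4],ce[i].round(0),P[int(ce[i][1]),int(ce[i][0])].round(0))
E
```

```text
clock: 27.38
ee_pos: [498.5, -326.2, 343.7]
contact_force: [-0.3, 0.7, 0.6]
top 453 418 ctr [ 532.92 -349.07  188.84   -0.57    0.63] sh-mouth [-3.8  0.2 -3.1] 4.9
side 617 571 ctr [ 535.76 -345.59  190.03   -0.58    0.61] sh-mouth [-1.4  3.8 -2.2] 4.6
bowl 0
nut 0
tumbler 0
jar 0
mug 0
tray 276
81 [268. 139.] [664.  12.  72.]
70 [254. 135.] [665.  52. 110.]
233 [171. 169.] [580. 296.  24.]
165 [171. 183.] [539. 293.  16.]
82 [161. 195.] [503. 323.  19.]
```

Nothing else moved. The shells are in the tray and the scraper is home, so I'm handing in.

```bash
python3 -c "
from cell import r
print(r.hand_in())"
```

```text
the job is handed in; nothing more can be done
None
```

Job handed in at about 27 s: camera checks showed all six shells in the tray, the scraper back home in its slot and nothing else disturbed, but the hand-in returned no verdict, and I viewed 12 pictures where the limit was 10.

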